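# Hold the stage plate over its threaded posts in the analyser

## Task

The X-ray analyser is switched off to have its stage plate refitted: lift its hinged lid (the one with the bar handle) and ease it back onto its stop without slamming it. Then pick up the stage plate with the black cup holder from the mat and hold it level in the open chamber, its four screw holes lined up over the four brass threaded posts and its underside about 8 mm above them, so that I can start the screws: the plate must not touch the analyser, and you finish while still holding it there, steady. Leave the screwdriver, the screw dish and the rock alone.

Things in the scene. Friction and masses are not known exactly. Their poses are not given: they have to be found in the camera images.
- lid (a joint): the analyser's hinged lid (grey frame 170 mm deep x 195 mm wide x 10 mm, clear pane): 0 rad = shut flat on the case, 1.65 rad = fully back on its stop, just past upright. A stiff friction hinge holds it wherever it is left (about 4 N at the handle moves it). It may start a little ajar.
- lid_hinge (a point): midpoint of the lid's hinge line, fixed on the case 125 mm above the bench, at the chamber's far side; its frame has the analyser's axes. The hinge line runs along the analyser's y; the lid swings up from the near (-x) side.
- lid_handle (a point): middle of the lid's steel bar handle, moving with the lid: a round bar 10 mm thick, 120 mm long along the hinge direction, in the lid's plane, 206 mm from the hinge line and 36 mm out from the lid's front edge (31 mm gap), on two stems 54 mm either side of the middle. Shut, it sticks out in front of the case, 125 mm up; fully open it stands above the lid's edge, 330 mm up.
- analyser: white bench X-ray analyser, fixed. Case 270 mm wide (y), 120 high, from 85 mm in front (-x) to 210 behind its origin. Origin on the bench below the sample chamber's centre; x to the back (hinge side), y left, z up. The chamber under the lid is a well 140 (x) x 170 (y) mm with straight walls, open at the case top; dark floor at 70 mm, a 48 mm round window mount 4 mm high in its centre.
- plate: loose stage plate, 0.2 to 0.33 kg: aluminium, 100 (its x) x 120 (its y) x 6 mm, on its middle a black square cup holder 44 x 44 mm, 30 mm high (sides along x and y, 34 mm bore right through): the part to grip. Four 11 mm screw holes. Origin at the centre of the underside, z up. Lies flat on the mat. May be fitted either way round (half a turn is the same).
- mat: blue service mat 260 x 260 x 3 mm, fixed on the bench beside the analyser; origin at its centre, on the bench
- screwdriver: orange screwdriver, 190 mm, lying on the far part of the mat; leave it alone
- screw_dish: small round steel dish of screws, 76 mm across, 18 mm high, on the bench beyond the mat; leave it alone
- rock: orange-brown layered rock specimen, about 85 mm across and 50 mm high, on the bench beyond the mat; leave it alone
- thread0 (a point): far left threaded hole (M5): centre of the top of a brass post 14 mm across and 6 mm high on the chamber floor, 76 mm above the bench; at +38, +48 mm (x, y) in the analyser's frame; axes as the analyser's
- hole0 (a point): screw hole of the stage plate, its centre on the underside, at +38, +48 mm (x, y) in the plate's frame; goes over thread0, or, half a turn round, over thread2
- thread1 (a point): far right threaded hole (M5): centre of the top of a brass post 14 mm across and 6 mm high on the chamber floor, 76 mm above the bench; at +38, -48 mm (x, y) in the analyser's frame; axes as the analyser's
- hole1 (a point): screw hole of the stage plate, its centre on the underside, at +38, -48 mm (x, y) in the plate's frame; goes over thread1, or, half a turn round, over thread3
- thread2 (a point): near right threaded hole (M5): centre of the top of a brass post 14 mm across and 6 mm high on the chamber floor, 76 mm above the bench; at -38, -48 mm (x, y) in the analyser's frame; axes as the analyser's
- hole2 (a point): screw hole of the stage plate, its centre on the underside, at -38, -48 mm (x, y) in the plate's frame; goes over thread2, or, half a turn round, over thread0
- thread3 (a point): near left threaded hole (M5): centre of the top of a brass post 14 mm across and 6 mm high on the chamber floor, 76 mm above the bench; at -38, +48 mm (x, y) in the analyser's frame; axes as the analyser's
- hole3 (a point): screw hole of the stage plate, its centre on the underside, at -38, +48 mm (x, y) in the plate's frame; goes over thread3, or, half a turn round, over thread1

How it is judged:
On the way, in this order (a step that is already met when the one before it is completed fails the run):
1. the lid is back on its stop and still (value of joint lid above 1.57 rad and velocity of joint lid below 0.1 rad/s), for 0.2 s.
2. the plate is picked up off the mat (height (world z) of plate above 0.03 m and contact force between the fingers and plate above 1 N), for 0.2 s.
At the end, for the whole second after the job is handed in: Lid on its stop (1.57 rad or more of 1.65). Plate held in the fingers, still, clear of the analyser, each screw hole within 3 mm sideways of its threaded hole (the play of an M5 screw in an 11 mm hole; either way round) and 3 to 15 mm above it (value of joint lid above 1.57 rad and ((horizontal distance between hole0 and thread0 below 0.003 m and horizontal distance between hole1 and thread1 below 0.003 m and horizontal distance between hole2 and thread2 below 0.003 m and horizontal distance between hole3 and thread3 below 0.003 m) or (horizontal distance between hole0 and thread2 below 0.003 m and horizontal distance between hole1 and thread3 below 0.003 m and horizontal distance between hole2 and thread0 below 0.003 m and horizontal distance between hole3 and thread1 below 0.003 m)) and z of hole0 in the frame of analyser between 0.079 and 0.091 m and z of hole1 in the frame of analyser between 0.079 and 0.091 m and z of hole2 in the frame of analyser between 0.079 and 0.091 m and z of hole3 in the frame of analyser between 0.079 and 0.091 m and contact force between the fingers and plate above 1 N and contact force between plate and analyser below 0.2 N and linear speed of plate below 0.02 m/s); the arm keeps its last pose, push and grip.
It fails at once if the lid is slammed onto its stop (arrives faster than 1.2 rad/s, about 0.25 m/s at the handle) or slammed shut ((value of joint lid above 1.5 rad and velocity of joint lid above 1.2 rad/s) or (value of joint lid below 0.1 rad and velocity of joint lid below -1.2 rad/s)).
It fails at once if the plate touches the analyser (contact force between plate and analyser above 1 N).
It fails at once if a bystander (screwdriver, screw dish or rock) is moved by more than 20 mm (distance of any of screwdriver, screw_dish, rock from where it was at the start of the episode above 0.02 m).
It also fails if it takes over 69 s, if anything falls off the work surface, if the arm or the gripper's body presses on something with over 40 N, if the wrist force passes 120 N, or if a joint passes its speed limit or range.

## Robot

A 7-joint arm with a two-finger parallel gripper is mounted at the origin on the work surface. World frame = base frame: x ahead of the robot, y to its left, z up, the work surface at z = 0. Lengths are in m, angles in rad, forces in N, time in s.
With the tool pointing down it reaches from about 0.425 to 0.825 m from the base axis. Payload 3.6 kg.
Tool frame: the origin (TCP) lies midway between the tips of the shut fingers; the grasp point (between the pads) lies bot.pinch_z behind it (bot.pinch_z is the distance from the TCP to the grasp point, in m); z points along the fingers, y is the direction in which the jaws open and shut (so a half turn about z gives the same grasp; the last joint's range is limited). The gripper opens to 93 mm and grips with 3 to 60 N. Pads are 15 mm wide; open, the fingers measure 128 mm over their backs; the gripper's body (75 mm by 188 mm) begins 65 mm behind the grasp point.
Start: joints at [-1.153, 0.615, -0.013, 1.423, 0.008, 1.103, -0.04], TCP at [0.28, 0.587, 0.193] pointing down, gripper open.
Joint ranges: [-3.12, 3.12], [-0.3, 2.06], [-1.34, 1.32], [0.26, 2.42], [-1.36, 4.5], [0.01, 1.98], [-2.84, 2.84]. Speed limits (rad/s): [2.79, 2.79, 3.14, 3.14, 3.14, 3.14, 3.14].

## Interface

Orientations are given as a 3x3 rotation matrix whose columns are the frame's x, y, z axes.
In Python, from plant import bot, eyes, job_done, nets gives the robot as it stands.
- The arm moves only by the tool servo_tool, never from a script. Its argument "targets" is a list that holds one entry, the list of rows, each a list of 7 numbers: the turn, a rotation vector about the tool's x, y, z in rad, then the shift along the tool's x, y, z in mm, then the opening, from 0 (shut) to 1 (fully open). In form: [[[rx, ry, rz, x, y, z, jaw], ...]]. A call has exactly 5 rows; each row is the pose to reach, as a shift and turn from the pose commanded when the call began, along the tool's axes at that moment; what a row does not reach only later rows make up. A row lasts 1/8 s, in which the tool goes at most 62.5 mm and 10.7 degrees, less where a joint would pass 70% of its speed; a pose out of reach is approached as far as the arm can. A call with a gripper value outside its range is refused whole. The fingers move at their own pace and stop on an object; "newtons" is the grip in N (left out, the last holds). Time passes only in rows, so rows that repeat a pose let the fingers close, or fill a call up. It gives the time, the measured TCP pose, the force and the opening at its end, in the units of the state.
- bot.observe(): the state, without advancing time (a new reading comes with each control period).
- eyes.get_image(name): name is "scene" or "top" or "wrist"; returns the picture (420x560x3 uint8, red, green, blue); there is no depth.
- eyes.calibration(name): a dict with "camera_matrix" (3x3 intrinsics, pixels), "R" (3x3) and "t" (3): a world point X has camera coordinates R X + t. Camera axes: x right, y down, z forward; pixel columns grow to the right and rows downward; lengths in m; the calibration is good to about 2 mm. The wrist camera is an equidistant fisheye: a pixel r from the principal point sees the ray r / f radians off the axis. A picture is of the moment at which its call begins: read the wrist's pose just before it. calibration takes no time and is no camera call; for the wrist camera it gives the pose at the moment of the call.
- job_done(): hands the job in, once; it reports no verdict.
Trained networks look in the newest picture that a camera, given by its name, has taken for a name from the list of things; names that differ only in an ending like _2 or _b are one class to them, and where a whole thing is asked for, a point or a joint stands for the part that bears it (a point fixed in the world has none). Each returns a list of dicts, best first, with "score" (0 to 1); they miss things now and then, are a little off and sometimes report something else, mostly with a low value. They report only what shows in the picture. A call takes as long as a camera call.
- nets.silhouettes(camera, name): "mask" (420x560 bool, what is visible of it) and "box" ([left, top, right, bottom] in pixels, round what is visible of it).
The state is a dict: "t": time; "joint_positions": joint angles; "qd": joint speeds; "effort": joint torques, N m; "tool_pos": TCP position; "tcp_rot": TCP orientation; "contact_force": force on the tool from outside, world axes, zero at the start; "moment": the same for the moment, N m; "finger_gap": finger opening in m.
Only numpy, scipy, OpenCV 4.12 (cv2) and the standard library are available. Lean on these libraries where they do the work, as an engineer would, in place of code of your own. Each camera call takes 0.05 s, during which the arm holds its last target.

## Working session

There is one attempt and no reset: what is moved stays moved. The work goes in short steps, Python scripts to look and compute and a tool call to move; the robot and the scene stay as the last step left them, time stands still between calls to the robot, and variables do not carry over. Pictures are saved under pics/ and viewed, and the job is handed in when it is done.

Besides the shell and the picture viewer there is one more tool, called after "Emit:" as name(argument=value, ...) on one line, values as JSON. servo_tool: Moves the arm, as the interface text tells. Its arguments: {"type":"object","properties":{"targets":{"type":"array"},"newtons":{"type":"number"}},"required":["targets"]}

```bash
mkdir -p pics; ls; python3 - <<'E'
from plant import bot, eyes, nets
import cv2
s=bot.observe(); print(s, bot.pinch_z)
for n in ["scene","top","wrist"]:
    c=eyes.calibration(n); print(n,c)
    cv2.imwrite(f"pics/{n}0.png",eyes.get_image(n)[:,:,::-1])
E
```

```text
pics
{'t': 0.0, 'joint_positions': array([-1.15251552,  0.61587738, -0.01255297,  1.42489667,  0.00811655,
        1.10343152, -0.04039046]), 'qd': array([ 8.51185175e-04, -7.30414734e-04,  7.51979511e-04,  2.64950379e-04,
        4.66049494e-04,  9.94889880e-04,  3.24249055e-06]), 'effort': array([ 5.25250516e-05, -4.58923566e+01,  2.08993396e-01, -1.65742421e+01,
       -6.10926049e-02,  2.03922851e-02,  2.21657915e-04]), 'tool_pos': array([0.27932499, 0.5859584 , 0.19150938]), 'tcp_rot': array([[-9.02718691e-01,  4.30230080e-01, -1.02163743e-03],
       [ 4.30231284e-01,  9.02715636e-01, -2.34997002e-03],
       [-8.87797046e-05, -2.56090224e-03, -9.99996717e-01]]), 'contact_force': array([ 0.14960055, -0.04012952,  0.53023422]), 'moment': array([-0.02010378,  0.04932882, -0.01140308]), 'finger_gap': 0.09284145603562825} 0.0188
scene {'camera_matrix': array([[421.91289855,   0.        , 284.29993449],
       [  0.        , 421.91289855, 219.80733166],
       [  0.        ,   0.        ,   1.        ]]), 'R': array([[ 0.11802176,  0.99300601,  0.0031507 ],
       [ 0.748857  , -0.0
[... 186 characters left out ...]
5.66305327],
       [  0.        , 427.63887181, 210.13321814],
       [  0.        ,   0.        ,   1.        ]]), 'R': array([[-0.02367415, -0.99966028,  0.01090263],
       [-0.98056945,  0.02109493, -0.19503478],
       [ 0.19473853, -0.01530806, -0.98073573]]), 't': array([0.0171906 , 0.58162981, 0.95317989])}
wrist {'camera_matrix': array([[325.1922621 ,   0.        , 274.83427642],
       [  0.        , 325.1922621 , 205.39096994],
       [  0.        ,   0.        ,   1.        ]]), 'R': array([[ 0.43039619,  0.90263546, -0.00288722],
       [ 0.87222299, -0.41506725,  0.2587397 ],
       [ 0.23234924, -0.11387888, -0.96594277]]), 't': array([-0.64882026, -0.03089903,  0.38990306])}
```

View pics/scene0.png

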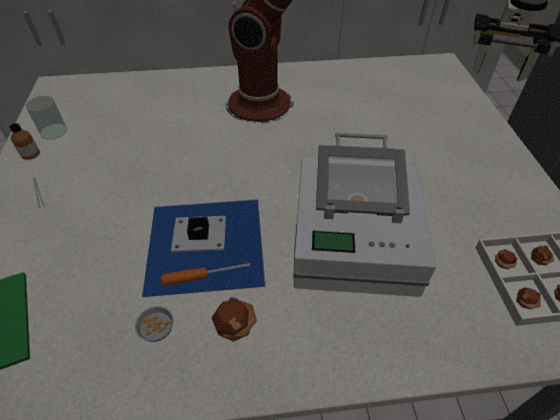

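View pics/top0.png

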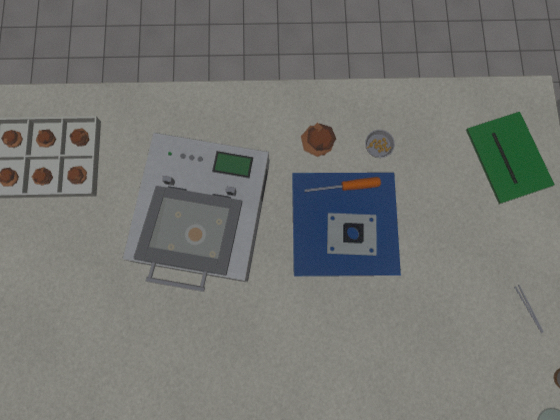

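View pics/wrist0.png

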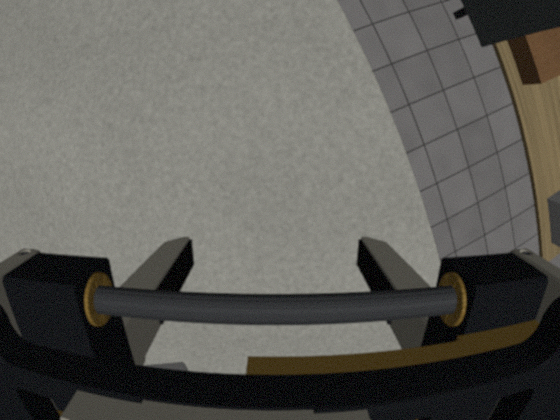

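Analyser is at left in the top view (+y); its lid handle faces the robot at (178,285). The plate lies on the mat at (352,234). Next I'll zoom in for corner features.

```bash
python3 - <<'E'
import cv2
t=cv2.imread("pics/top0.png"); s=cv2.imread("pics/scene0.png")
cv2.imwrite("pics/c1.png",cv2.resize(t[125:295,115:275],None,fx=3.5,fy=3.5,interpolation=cv2.INTER_CUBIC))
cv2.imwrite("pics/c2.png",cv2.resize(t[165:280,285:405],None,fx=5,fy=5,interpolation=cv2.INTER_CUBIC))
cv2.imwrite("pics/c3.png",cv2.resize(s[125:295,285:445],None,fx=3.5,fy=3.5,interpolation=cv2.INTER_CUBIC))
E
```

```text
(no output)
```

View pics/c1.png

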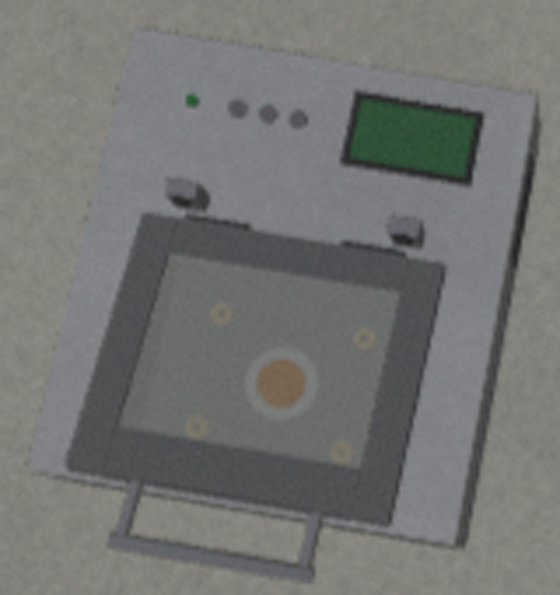

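View pics/c2.png

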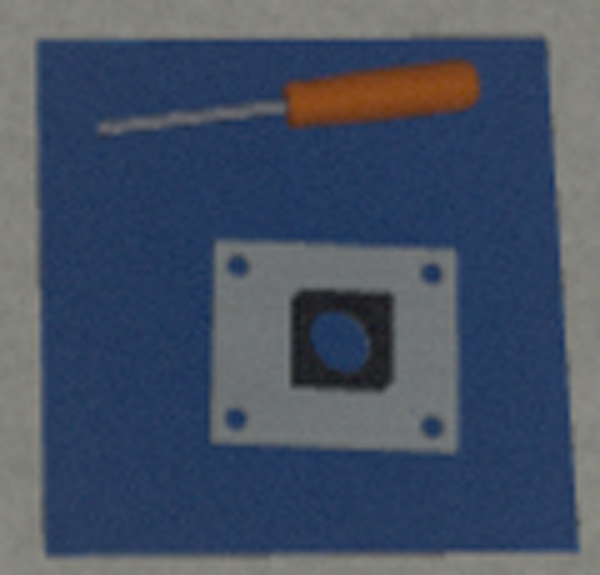

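View pics/c3.png

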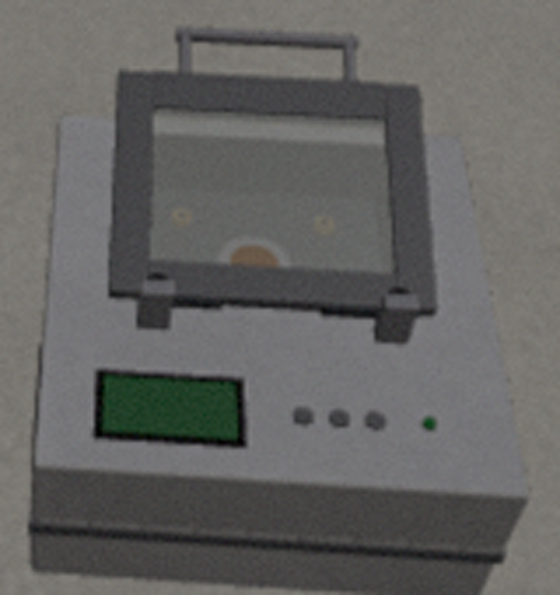

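```bash
cat > h.py <<'E'
import numpy as np
from scipy.optimize import least_squares
def proj(c,X):
    X=np.atleast_2d(X); Y=X@c["R"].T+c["t"]; K=c["camera_matrix"]
    return (Y[:,:2]/Y[:,2:])*[K[0,0],K[1,1]]+K[:2,2]
def fproj(c,X):
    X=np.atleast_2d(X); Y=X@c["R"].T+c["t"]; K=c["camera_matrix"]
    r=np.hypot(Y[:,0],Y[:,1]); th=np.arctan2(r,Y[:,2])
    return Y[:,:2]/r[:,None]*th[:,None]*K[0,0]+K[:2,2]
def Rz(a): return np.array([[np.cos(a),-np.sin(a),0],[np.sin(a),np.cos(a),0],[0,0,1]])
def uncrop(p,o,f): return (np.array(p,float)+.5)/f-.5+np.array(o)
E
python3 - <<'E'
from h import *
from plant import eyes
T=eyes.calibration("top");S=eyes.calibration("scene")
A={'fl':(.21,.135,.12),'fr':(.21,-.135,.12),'nr':(-.085,-.135,.12),'nl':(-.085,.135,.12),
'p0':(.038,.048,.076),'p1':(.038,-.048,.076),'p2':(-.038,-.048,.076),'p3':(-.038,.048,.076)}
top={'fl':(138,30),'fr':(538,97),'nr':(458,543),'nl':(32,470),'p0':(221,314),'p1':(364,338),'p3':(196,427),'p2':(342,453)}
sc={'fr':(38,466),'fl':(527,496),'nr':(62,118),'nl':(460,135),'p2':(182,215),'p3':(323,223)}
hT=[(113,540),(312,573)];hS=[(355,42),(180,33)]
lT=[(145,215),(444,265),(391,524),(67,468)]
ob=[];
def res(p,full=False):
    R=Rz(p[2]); o=np.array([p[0],p[1],0]); w=lambda X:np.array(X)@R.T+o
    r=[]
    for d,c,off in((top,T,(115,125)),(sc,S,(285,125))):
        for k,v in d.items(): r.append(proj(c,w(A[k]))[0]-uncrop(v,off,3.5))
    hx,q=p[3],p[4]
    lid=lambda a,y,n: (hx-a*np.cos(q)+n*-np.sin(q)*-1*0, y, .125+a*np.sin(q))
    for (pt,y) in zip(hT,(.06,-.06)): r.append(proj(T,w(lid(.206,y,0)))[0]-uncrop(pt,(115,125),3.5))
    for (pt,y) in zip(hS,(.06,-.06)): r.append(proj(S,w(lid(.206,y,0)))[0]-uncrop(pt,(285,125),3.5))
    return np.array(r) if full else np.ravel(r)
s=least_squares(res,[.6,.2,0,.085,.1],loss='soft_l1')
print(s.x); print(np.round(res(s.x,True),1).tolist())
R=Rz(s.x[2]);hx,q=s.x[3:]
print("handle",R@[hx-.206*np.cos(q),0,.125+.206*np.sin(q)]+[s.x[0],s.x[1],0])
# plate
P=[(-38+0,0)]
pl={(.05,.06):(216,240),(.05,-.06):(457,249),(-.05,-.06):(457,453),(-.05,.06):(210,443)}
ho={(.038,.048):(238,266),(.038,-.048):(432,273),(-.038,-.048):(432,427),(-.038,.048):(236,418)}
def rp(p,full=False):
    R=Rz(p[2]);r=[]
    for k,v in list(pl.items())+list(ho.items()): r.append(proj(T,R@[k[0],k[1],.009]+[p[0],p[1],0])[0]-uncrop(v,(285,165),5))
    return np.array(r) if full else np.ravel(r)
s=least_squares(rp,[.6,-.1,0],loss='soft_l1');print(s.x);print(np.round(rp(s.x,True),1).tolist())
E
```

```text
[ 0.52671398  0.19005006 -0.19290024  0.0852092   0.20748631]
[[-1.4, -1.6], [0.5, -1.4], [-0.3, 0.6], [-1.9, 0.1], [0.2, -0.1], [0.2, 0.1], [0.2, 0.0], [0.0, -0.2], [-1.5, -0.4], [1.4, -0.0], [-1.0, -1.4], [0.2, -0.4], [-0.3, -0.1], [0.2, -0.1], [-0.5, -0.3], [0.7, 0.4], [0.6, 0.0], [-1.3, 0.1]]
handle [0.41249994 0.21235938 0.16743616]
[ 0.52849469 -0.18162756 -0.06533967]
[[-0.3, 0.1], [-0.1, 0.3], [0.0, -0.1], [0.2, -0.2], [0.1, -0.2], [0.0, 0.1], [0.1, -0.0], [-0.0, 0.1]]
```

```bash
cat >> h.py <<'E'
from scipy.spatial.transform import Rotation as Ro
O=np.array([.5267,.1900,0]); YA=-.193; RA=Rz(YA)
def tooldown(yaw): # tool y axis direction at world angle yaw
    y=np.array([np.cos(yaw),np.sin(yaw),0]);z=np.array([0,0,-1.]);return np.column_stack([np.cross(y,z),y,z])
def move(s,pos,R):
    R0=s["tcp_rot"]; return np.round(Ro.from_matrix(R0.T@R).as_rotvec(),3), np.round(1000*R0.T@(np.array(pos)-s["tool_pos"]),1)
def handle(q,hx=.0852): return O+RA@[hx-.206*np.cos(q),0,.125+.206*np.sin(q)]
E
python3 - <<'E'
from h import *
from plant import bot
s=bot.observe(); h=handle(.2075)
print(h, move(s,h+[0,0,.09],tooldown(YA)))
E
```

```text
[0.41247972 0.21232237 0.16743892] (array([-2.000e-03,  1.000e-03,  1.319e+00]), array([-281. , -280.4,  -65.1]))
```

Emit:
servo_tool(targets=[[[0,0,0.13,-20,-20,-30,0.28],[0,0,0.26,-55,-55,-60,0.28],[0,0,0.4,-90,-90,-65,0.28],[0,0,0.55,-125,-125,-65,0.28],[0,0,0.7,-155,-155,-65,0.28]]], newtons=20)

```text
t: 0.78
tool_pos: [0.3534, 0.3779, 0.2577]
tcp_rot: [[-0.408, 0.913, -0.0], [0.913, 0.408, -0.0], [-0.0, -0.0, -1.0]]
contact_force: [-0.3, 0.0, 0.9]
finger_gap: 0.0477
```

```bash
python3 - <<'E'
from h import *
from plant import bot
s=bot.observe(); h=handle(.2075)
print(s["tool_pos"], s["finger_gap"],move(s,h+[0,0,.09],tooldown(YA)))
E
```

```text
[0.35341858 0.37794475 0.2576935 ] 0.047717834128566256 (array([-0.   ,  0.   ,  0.613]), array([-175.3,  -13.6,    0.3]))
```

Emit:
servo_tool(targets=[[[0,0,0.14,-45,-3,0,0.28],[0,0,0.28,-90,-7,0,0.28],[0,0,0.42,-130,-10,0,0.28],[0,0,0.55,-160,-13,0,0.28],[0,0,0.613,-175,-13.6,0,0.28]]])

```text
t: 1.4
tool_pos: [0.4131, 0.2135, 0.2577]
tcp_rot: [[0.19, 0.982, -0.0], [0.982, -0.19, -0.0], [-0.0, -0.0, -1.0]]
contact_force: [-1.0, 0.2, 0.1]
finger_gap: 0.0261
```

```bash
python3 - <<'E'
from h import *
from plant import bot,eyes
import cv2
for n in ("wrist","scene"):
    c=eyes.calibration(n); im=eyes.get_image(n)[:,:,::-1].copy()
    cv2.imwrite(f"pics/{n}1.png",im)
s=bot.observe(); h=handle(.2075)
print(s["tool_pos"], s["finger_gap"],move(s,h-[0,0,.012],tooldown(YA)))
E
```

```text
[0.41325297 0.21406414 0.25768517] 0.026352256560819878 (array([0.   , 0.   , 0.004]), array([ -1.8,  -0.5, 102.2]))
```

View pics/wrist1.png

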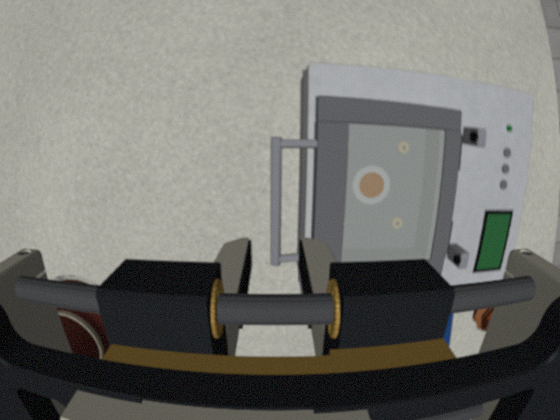

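View pics/scene1.png

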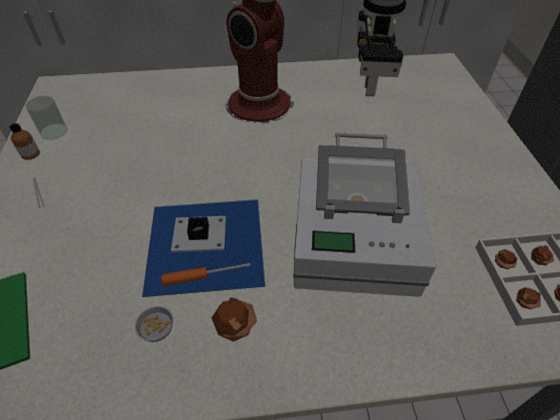

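```bash
python3 - <<'E'
from h import *
from plant import bot,eyes
s=bot.observe();S=eyes.calibration("scene");W=eyes.calibration("wrist")
print(proj(S,s["tool_pos"]),s["tool_pos"],W["R"],-W["R"].T@W["t"])
for q in (.1,.15,.2075,.25):
  h=handle(q); e=RA@[0,.06,0]
  print(q,proj(S,h),fproj(W,np.array([h-e,h,h+e])))
for p in [(.038,.048,.076),(.038,-.048,.076),(-.038,-.048,.076),(-.038,.048,.076),(0,0,.074)]:
  print(fproj(W,O+RA@p))
E
```

```text
[[367.31535536 101.87948065]] [0.41325297 0.21406414 0.25768517] [[ 9.82113126e-01 -1.88291815e-01 -3.47144916e-05]
 [-1.81824935e-01 -9.48430337e-01  2.59652823e-01]
 [-4.89234256e-02 -2.55002134e-01 -9.65702030e-01]] [0.4274104  0.28438144 0.44878054]
0.1 [[359.27638117 141.96080493]] [[270.21428963 254.90488598]
 [270.17041465 197.38154705]
 [270.23399649 134.52336237]]
0.15 [[359.89525807 138.8447902 ]] [[271.37936464 259.07071518]
 [271.39920199 199.97971577]
 [271.50858691 135.03271061]]
0.2075 [[360.62635771 135.39561575]] [[273.46911066 264.12772714]
 [273.62017529 203.16187896]
 [273.82087026 135.66191387]]
0.25 [[361.17950174 132.94542777]] [[275.57157749 268.04991231]
 [275.86902491 205.65265537]
 [276.17028414 136.15998127]]
[[402.3112101  145.95538994]]
[[395.91584506 222.11685276]]
[[338.0088321  222.50137273]]
[[341.72264836 143.38271241]]
[[370.22694221 184.0021572 ]]
```

Emit:
servo_tool(targets=[[[0,0,0.004,-1.5,-0.5,30,0.28],[0,0,0.004,-1.5,-0.5,60,0.28],[0,0,0.004,-1.5,-0.5,85,0.28],[0,0,0.004,-1.5,-0.5,95,0.28],[0,0,0.004,-1.5,-0.5,102,0.28]]])

```text
t: 2.12
tool_pos: [0.412, 0.2148, 0.1555]
tcp_rot: [[0.188, 0.982, 0.0], [0.982, -0.188, 0.001], [0.001, -0.0, -1.0]]
contact_force: [-0.4, -0.8, 0.0]
finger_gap: 0.0258
```

```bash
python3 - <<'E'
from plant import bot,eyes
import cv2,numpy as np
a=eyes.get_image("wrist")[:,:,::-1]; b=eyes.get_image("scene")[100:230,270:430,::-1]
cv2.imwrite("pics/w2.png",a)
cv2.imwrite("pics/s2.png",cv2.resize(b,None,fx=4,fy=4))
s=bot.observe();print(s["tool_pos"],s["contact_force"])
E
```

```text
[0.41197212 0.21428479 0.15552675] [ 0.2435211   0.06836976 -0.18368407]
```

View pics/w2.png

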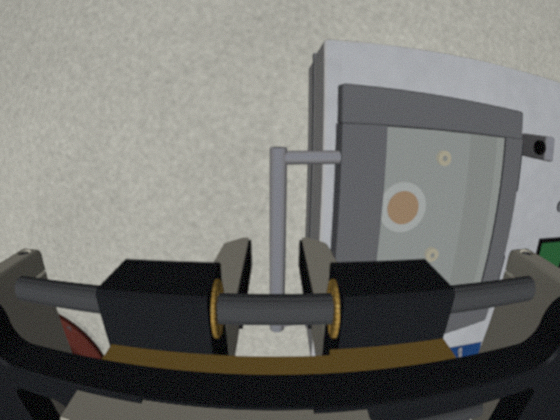

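View pics/s2.png

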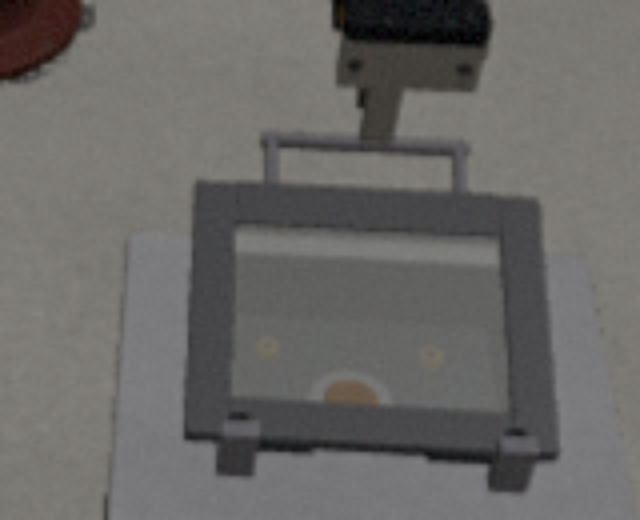

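```bash
python3 - <<'E'
from h import *
from plant import bot,eyes
import cv2
s=bot.observe();S=eyes.calibration("scene");W=eyes.calibration("wrist")
im=cv2.imread("pics/s2.png"); w=cv2.imread("pics/w2.png")
for yy in (-.0305,-.013,.013,.0305):
  for zz in (0,-.02,-.04):
    X=s["tool_pos"]+s["tcp_rot"]@[0,yy,zz]
    p=(proj(S,X)[0]-[270,100])*4+1.5; q=fproj(W,X)[0]
    col=(0,0,255) if zz==0 else (0,255,0)
    cv2.circle(im,tuple(int(v) for v in p),3,col,-1);cv2.circle(w,tuple(int(v) for v in q),3,col,-1)
    print(yy,zz,p,q)
cv2.imwrite("pics/s2b.png",im);cv2.imwrite("pics/w2b.png",w)
E
```

```text
-0.0305 0 [361.84235927 126.78027125] [225.51896159 236.5380001 ]
-0.0305 -0.02 [366.53804703  99.16450525] [220.57911936 248.68374884]
-0.0305 -0.04 [371.37811696  70.69961458] [214.62929409 263.44439971]
-0.013 0 [363.20696908 144.9367724 ] [253.08731687 236.7282332 ]
-0.013 -0.02 [367.97824974 117.27747833] [250.87386423 249.00604054]
-0.013 -0.04 [372.89797216  88.7576618 ] [248.19608203 263.97834167]
0.013 0 [365.29320211 172.69466499] [294.50956097 236.7313815 ]
0.013 -0.02 [370.18101769 144.98099271] [296.50000664 249.01501463]
0.013 -0.04 [375.22362072 116.38968325] [298.90833562 263.99691361]
0.0305 0 [366.73861223 191.92623607] [322.11799803 236.54500625]
0.0305 -0.02 [371.70785344 164.18352199] [326.84796381 248.70396964]
0.0305 -0.04 [376.83637842 135.55154454] [332.54751882 263.48620869]
```

View pics/s2b.png

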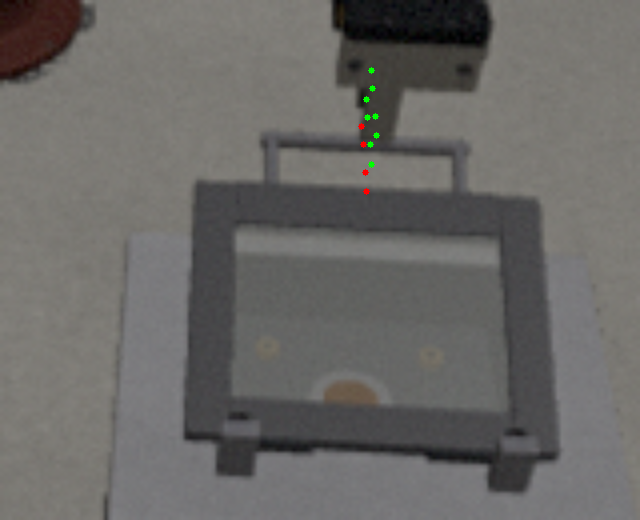

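View pics/w2b.png

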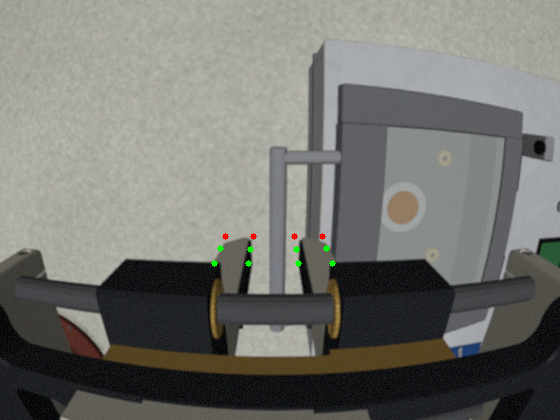

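```bash
python3 - <<'E'
from h import *
from plant import bot,eyes
import cv2
S=eyes.calibration("scene")
R=tooldown(np.deg2rad(64.5)); t=np.array([.2793,.586,.1915])
im=cv2.resize(cv2.imread("pics/scene0.png")[0:120,440:560],None,fx=5,fy=5,interpolation=cv2.INTER_CUBIC)
for yy in (-.064,-.0465,.0465,.064):
  for zz in (0,-.02,-.04):
    p=(proj(S,t+R@[0,yy,zz])[0]-[440,0])*5+2
    cv2.circle(im,tuple(int(v) for v in p),3,(0,0,255) if zz==0 else (0,255,0),-1)
cv2.imwrite("pics/s0b.png",im)
b=eyes.get_image("scene")[60:160,310:430,::-1]
cv2.imwrite("pics/s2c.png",cv2.convertScaleAbs(cv2.resize(b,None,fx=6,fy=6,interpolation=cv2.INTER_CUBIC),alpha=1.6))
t=eyes.get_image("top")[:,:,::-1]
cv2.imwrite("pics/t2.png",cv2.convertScaleAbs(cv2.resize(t[230:400,80:280],None,fx=4,fy=3.5,interpolation=cv2.INTER_CUBIC),alpha=1.6))
E
```

```text
(no output)
```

View pics/s0b.png

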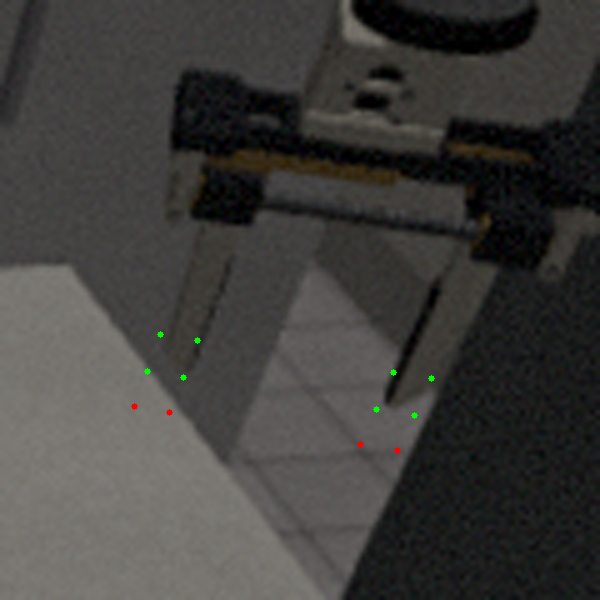

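View pics/s2c.png

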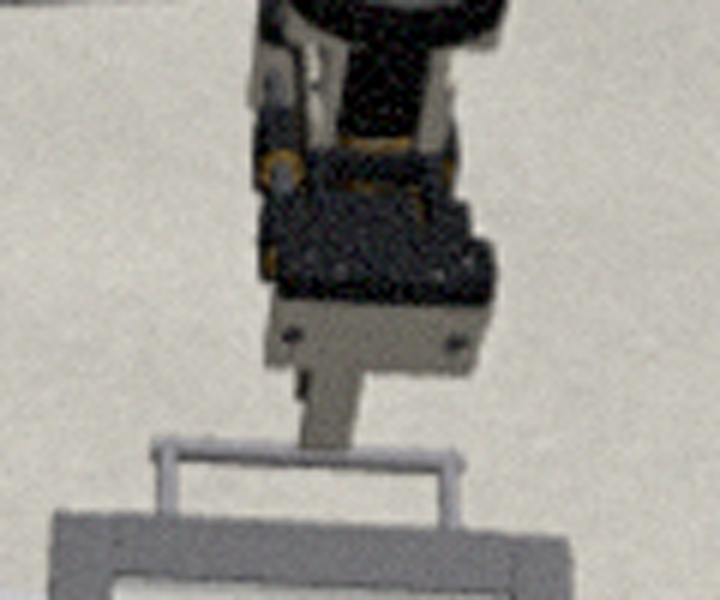

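View pics/t2.png

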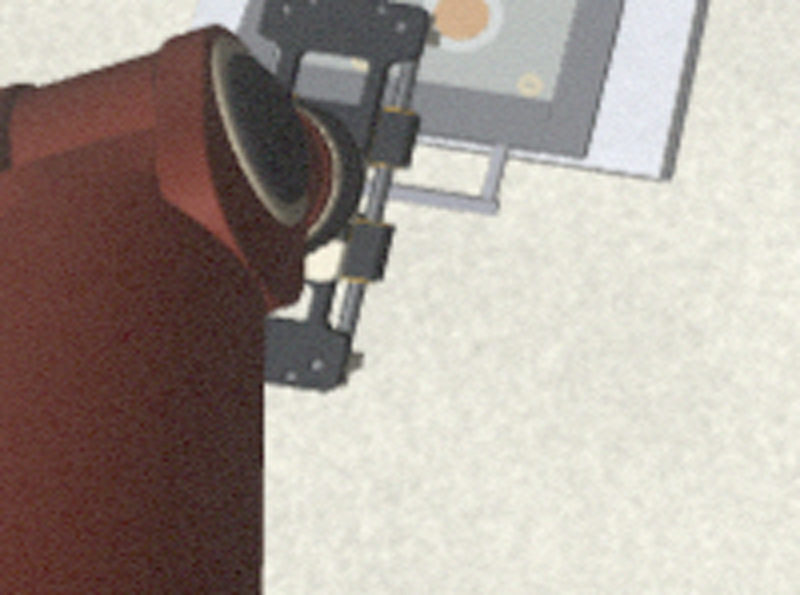

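Scene view shows the visible fingertip ending right at the bar (about (364,135)), so the physical tips sit behind the nominal TCP. I'll go lower so the bar lies between the pads.

Emit:
servo_tool(targets=[[[0,0,0,-1,-1,5,0.28],[0,0,0,-1,-1,10,0.28],[0,0,0,-1,-1,13,0.28],[0,0,0,-1,-1,13,0.28],[0,0,0,-1,-1,13,0.28]]])

```text
t: 2.95
tool_pos: [0.411, 0.213, 0.1427]
tcp_rot: [[0.19, 0.982, 0.0], [0.982, -0.19, -0.0], [-0.0, 0.0, -1.0]]
contact_force: [-0.6, 0.5, -0.7]
finger_gap: 0.0261
```

```bash
python3 - <<'E'
from plant import bot,eyes
import cv2,numpy as np
b=eyes.get_image("scene")[60:160,310:430,::-1]
cv2.imwrite("pics/s3.png",cv2.convertScaleAbs(cv2.resize(b,None,fx=6,fy=6,interpolation=cv2.INTER_CUBIC),alpha=1.6))
s=bot.observe();print(s["tool_pos"],s["contact_force"])
E
```

```text
[0.41097337 0.21298324 0.14271722] [-0.02262368 -0.16191326 -0.0300511 ]
```

View pics/s3.png

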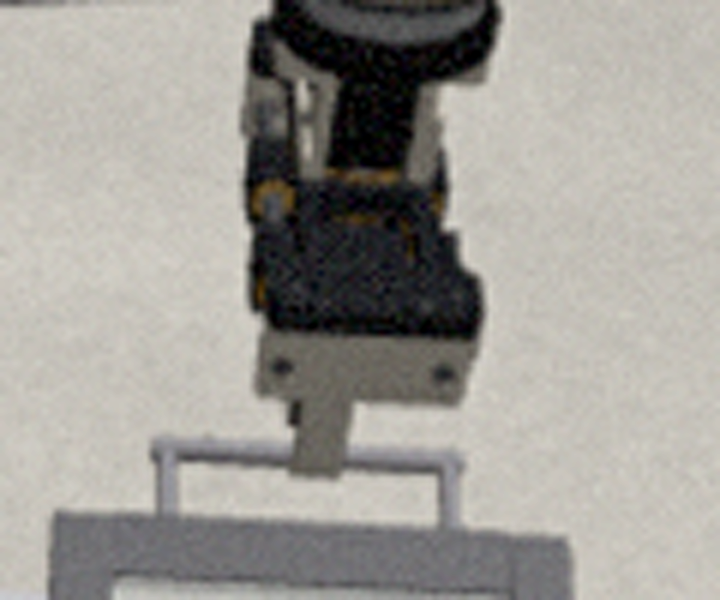

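Emit:
servo_tool(targets=[[[0,0,0,0,0,12,0.28],[0,0,0,0,0,12,0.28],[0,0,0,0,0,12,0],[0,0,0,0,0,12,0],[0,0,0,0,0,12,0]]], newtons=15)

```text
t: 3.62
tool_pos: [0.4133, 0.2126, 0.1309]
tcp_rot: [[0.191, 0.982, 0.005], [0.982, -0.191, 0.0], [0.001, 0.005, -1.0]]
contact_force: [4.5, -1.5, -4.8]
finger_gap: 0.0092
```

```bash
python3 - <<'E'
from plant import bot,eyes
import cv2,numpy as np
b=eyes.get_image("scene")[60:160,310:430,::-1]
cv2.imwrite("pics/s4.png",cv2.convertScaleAbs(cv2.resize(b,None,fx=6,fy=6,interpolation=cv2.INTER_CUBIC),alpha=1.6))
cv2.imwrite("pics/w4.png",eyes.get_image("wrist")[:,:,::-1])
s=bot.observe();print(s["tool_pos"],s["contact_force"],s["finger_gap"])
E
```

```text
[0.41321494 0.21262773 0.13093314] [ 4.75112992 -1.62381631 -3.92647952] 0.00949727466851258
```

View pics/s4.png

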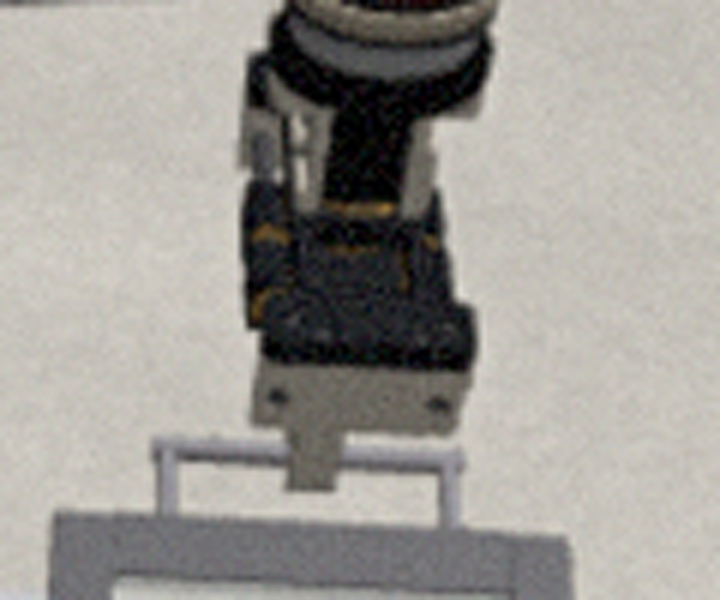

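View pics/w4.png

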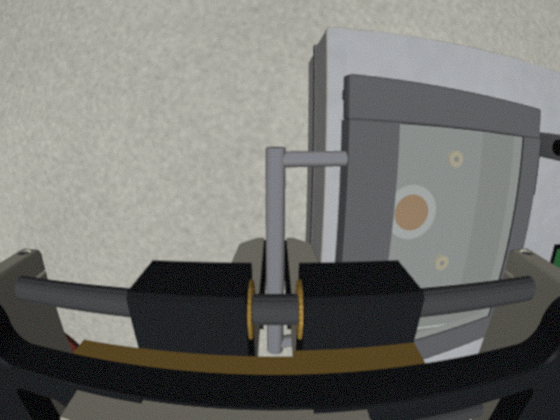

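```bash
python3 - <<'E'
import numpy as np
q=.2075
for dq in [.25,.3,.3,.3,.24]:
    qs=q+np.linspace(0.2,1,5)*dq
    print([(round(206*(np.cos(q)-np.cos(a)),1),round(-206*(np.sin(a)-np.sin(q)),1)) for a in qs],qs[-1]); q=qs[-1]
E
```

```text
[(np.float64(2.4), np.float64(-10.0)), (np.float64(5.2), np.float64(-19.9)), (np.float64(8.6), np.float64(-29.6)), (np.float64(12.4), np.float64(-39.2)), (np.float64(16.8), np.float64(-48.6))] 0.4575
[(np.float64(5.8), np.float64(-10.9)), (np.float64(12.2), np.float64(-21.5)), (np.float64(19.3), np.float64(-31.6)), (np.float64(26.9), np.float64(-41.3)), (np.float64(35.1), np.float64(-50.6))] 0.7575000000000001
[(np.float64(8.8), np.float64(-8.7)), (np.float64(18.0), np.float64(-16.9)), (np.float64(27.8), np.float64(-24.5)), (np.float64(37.9), np.float64(-31.5)), (np.float64(48.5), np.float64(-37.9))] 1.0575
[(np.float64(10.9), np.float64(-5.7)), (np.float64(22.2), np.float64(-10.8)), (np.float64(33.8), np.float64(-15.2)), (np.float64(45.6), np.float64(-18.9)), (np.float64(57.5), np.float64(-21.9))] 1.3575000000000002
[(np.float64(9.7), np.float64(-1.9)), (np.float64(19.5), np.float64(-3.3)), (np.float64(29.3), np.float64(-4.2)), (np.float64(39.2), np.float64(-4.6)), (np.float64(49.1), np.float64(-4.6))] 1.5975000000000001
```

Emit:
servo_tool(targets=[[[0,0,0,0,4,-10,0],[0,0,0,0,7,-20,0],[0,0,0,0,10.5,-29.5,0],[0,0,0,0,14,-39,0],[0,0,0,0,18.5,-48.5,0]]], newtons=20)

```text
t: 4.35
tool_pos: [0.4289, 0.2094, 0.1796]
tcp_rot: [[0.19, 0.982, -0.001], [0.982, -0.19, -0.0], [-0.0, -0.001, -1.0]]
contact_force: [3.1, 0.1, -6.3]
finger_gap: 0.0092
```

```bash
python3 - <<'E'
from plant import bot,eyes
from h import *
import cv2,numpy as np
b=eyes.get_image("scene")[40:220,270:430,::-1]
cv2.imwrite("pics/s5.png",cv2.convertScaleAbs(cv2.resize(b,None,fx=3.3,fy=3.3,interpolation=cv2.INTER_CUBIC),alpha=1.6))
s=bot.observe();print(s["tool_pos"],s["contact_force"],s["finger_gap"],RA.T@(s["tool_pos"]-O))
E
```

```text
[0.42949334 0.20938535 0.18071467] [ 1.75342332 -0.80903587  0.76177144] 0.009489676744131306 [-0.09912003  0.0003808   0.18071467]
```

View pics/s5.png

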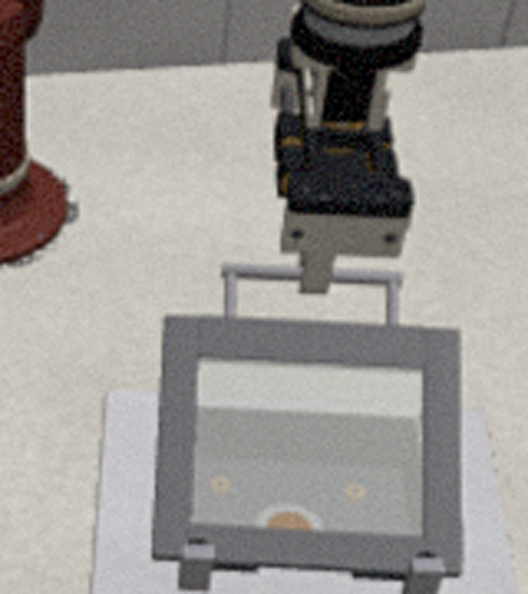

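Lid lifts with the gripper, grip holds. I'll continue along the arc.

Emit:
servo_tool(targets=[[[0,0,0,0,6,-11,0],[0,0,0,0,12,-21.5,0],[0,0,0,0,19.5,-31.5,0],[0,0,0,0,27,-41.5,0],[0,0,0,0,35,-50.5,0]]])

```text
t: 5.03
tool_pos: [0.4613, 0.203, 0.23]
tcp_rot: [[0.189, 0.982, -0.006], [0.982, -0.189, 0.0], [-0.001, -0.005, -1.0]]
contact_force: [-5.4, 0.3, -0.3]
finger_gap: 0.0089
```

Emit:
servo_tool(targets=[[[0,0,0,0,9,-8.5,0],[0,0,0,0,18,-17,0],[0,0,0,0,28,-24.5,0],[0,0,0,0,38,-31.5,0],[0,0,0,0,48.5,-38,0]]])

```text
t: 5.65
tool_pos: [0.5077, 0.194, 0.2697]
tcp_rot: [[0.188, 0.982, -0.008], [0.982, -0.188, 0.001], [-0.0, -0.008, -1.0]]
contact_force: [-9.2, -0.1, 9.5]
finger_gap: 0.0095
```

```bash
python3 - <<'E'
from plant import bot,eyes
from h import *
import cv2,numpy as np
b=eyes.get_image("scene")[0:220,270:430,::-1]
cv2.imwrite("pics/s6.png",cv2.convertScaleAbs(cv2.resize(b,None,fx=2.7,fy=2.7,interpolation=cv2.INTER_CUBIC),alpha=1.6))
s=bot.observe();print(s["tool_pos"],s["contact_force"],s["finger_gap"],RA.T@(s["tool_pos"]-O), s["joint_positions"])
E
```

```text
[0.50999643 0.19359129 0.27089217] [-8.82583468 -0.50519115 11.08259152] 0.009441972763417046 [-0.01708226  0.0003208   0.27089217] [-0.66570163  0.4005717   0.39418994  1.61242151 -0.16669279  1.16450298
 -0.42392694]
```

View pics/s6.png

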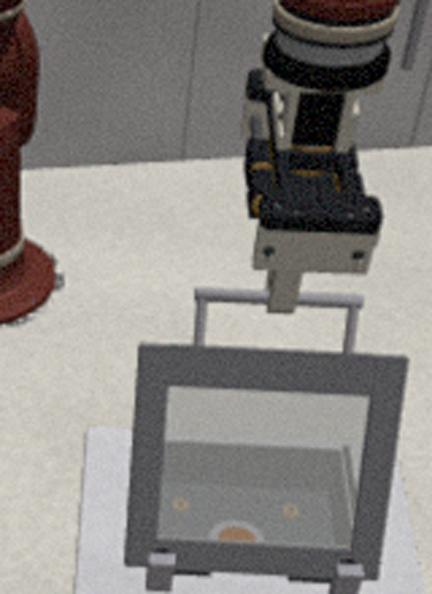

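Emit:
servo_tool(targets=[[[0,0,0,0,9.5,-7,0],[0,0,0,0,20.5,-13,0],[0,0,0,0,32,-18,0],[0,0,0,0,43.5,-22,0],[0,0,0,0,55,-25,0]]])

```text
t: 6.32
tool_pos: [0.5658, 0.1826, 0.2942]
tcp_rot: [[0.19, 0.982, 0.001], [0.982, -0.19, -0.0], [0.0, 0.001, -1.0]]
contact_force: [-4.8, 0.5, 4.9]
finger_gap: 0.0094
```

```bash
python3 - <<'E'
from plant import bot,eyes
from h import *
s=bot.observe();print(s["tool_pos"],s["contact_force"],s["finger_gap"],RA.T@(s["tool_pos"]-O))
E
```

```text
[0.56575717 0.18255657 0.29415874] [-4.78509472  0.52511334  4.89887045] 0.009431056334241161 [3.97596840e-02 1.86096516e-04 2.94158740e-01]
```

Emit:
servo_tool(targets=[[[0,0,0,0,10,-2.5,0],[0,0,0,0,20,-4,0],[0,0,0,0,30,-5,0],[0,0,0,0,40,-5.5,0],[0,0,0,0,50,-5.5,0]]])

```text
t: 6.95
tool_pos: [0.6151, 0.1728, 0.2982]
tcp_rot: [[0.19, 0.982, 0.001], [0.982, -0.19, -0.001], [-0.001, 0.001, -1.0]]
contact_force: [-3.8, -2.3, 5.3]
finger_gap: 0.0087
```

Emit:
servo_tool(targets=[[[0,0,0,0,3,0,0],[0,0,0,0,6,0,0],[0,0,0,0,9,0,0],[0,0,0,0,11,0,0],[0,0,0,0,11,0,0]]])

```text
t: 7.58
tool_pos: [0.6249, 0.1709, 0.2976]
tcp_rot: [[0.19, 0.982, -0.001], [0.982, -0.19, -0.001], [-0.001, -0.0, -1.0]]
contact_force: [-2.2, -3.7, 1.4]
finger_gap: 0.009
```

```bash
python3 - <<'E'
from plant import bot,eyes
from h import *
import cv2
s=bot.observe();print(s["tool_pos"],s["contact_force"],s["finger_gap"],RA.T@(s["tool_pos"]-O))
cv2.imwrite("pics/s7.png",eyes.get_image("scene")[:,:,::-1])
cv2.imwrite("pics/t7.png",eyes.get_image("top")[:,:,::-1])
E
```

```text
[0.62489655 0.1709483  0.29761905] [-2.22414864 -3.69870829  1.4218866 ] 0.00901841541959375 [1.00027549e-01 1.36527468e-04 2.97619053e-01]
```

View pics/s7.png

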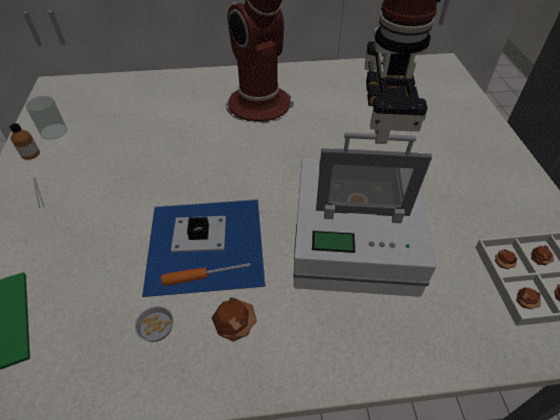

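View pics/t7.png

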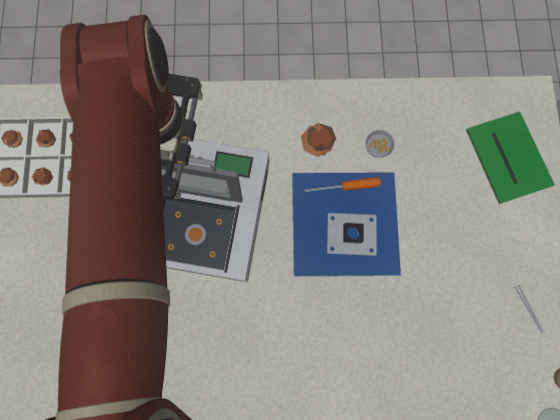

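Emit:
servo_tool(targets=[[[0,0,0,0,1,0,0],[0,0,0,0,2,0,0],[0,0,0,0,3,0,0],[0,0,0,0,4,0,0],[0,0,0,0,4,0,0]]])

```text
t: 8.3
tool_pos: [0.6269, 0.1706, 0.2975]
tcp_rot: [[0.19, 0.982, -0.005], [0.982, -0.19, -0.001], [-0.002, -0.005, -1.0]]
contact_force: [-5.5, -2.7, 1.3]
finger_gap: 0.0089
```

```bash
python3 - <<'E'
from plant import bot,eyes
from h import *
s=bot.observe();print(s["tool_pos"],s["contact_force"],s["finger_gap"],RA.T@(s["tool_pos"]-O))
E
```

```text
[0.62692606 0.17061504 0.29751046] [-5.48594576 -2.66166922  1.25179765] 0.008885962219765058 [1.02083299e-01 1.98721104e-04 2.97510460e-01]
```

Emit:
servo_tool(targets=[[[0,0,0,0,-1,0,0.28],[0,0,0,0,-2,0,0.28],[0,0,0,0,-2,0,0.28],[0,0,0,0,-2,-20,0.28],[0,0,0,0,-2,-50,0.28]]])

```text
t: 8.93
tool_pos: [0.6267, 0.1719, 0.3477]
tcp_rot: [[0.189, 0.982, -0.001], [0.982, -0.189, 0.0], [-0.0, -0.001, -1.0]]
contact_force: [-0.4, 0.8, 0.3]
finger_gap: 0.0265
```

```bash
python3 - <<'E'
from plant import bot,eyes
from h import *
import cv2
S=eyes.calibration("scene");T=eyes.calibration("top")
s=bot.observe();print(s["tool_pos"],s["contact_force"],s["finger_gap"],RA.T@(s["tool_pos"]-O))
im=eyes.get_image("scene")[:,:,::-1].copy()
b=cv2.resize(im[0:230,280:460],None,fx=3.3,fy=2.6,interpolation=cv2.INTER_CUBIC)
for yy in (-.0305,-.013,.013,.0305):
  for zz in (0,-.02,-.04):
    X=s["tool_pos"]+s["tcp_rot"]@[0,yy,zz]
    p=(proj(S,X)[0]-[280,0])*[3.3,2.6]
    cv2.circle(b,tuple(int(v) for v in p),3,(0,0,255) if zz==0 else (0,255,0),-1)
cv2.imwrite("pics/s8.png",b)
for q in (1.5,1.57,1.61,1.65):
  e=RA@[0,.06,0];print(q,proj(S,handle(q)+e),proj(S,handle(q)-e))
print(move(s,[.5285,-.1816,.3],tooldown(np.pi/2-.0653)))
E
```

```text
[0.62673662 0.1719394  0.34773428] [-0.358848    0.76118956  0.31125578] 0.02648618664623545 [0.10164336 0.00146216 0.34773428]
1.5 [[413.15131781 128.07049364]] [[343.85581884 124.76953588]]
1.57 [[414.2759796  132.94090698]] [[344.03755314 129.55803973]]
1.61 [[414.86988659 136.00046606]] [[344.11460329 132.56925881]]
1.65 [[415.4253338  139.25661503]] [[344.17135382 135.77606896]]
(array([-1.000e-03, -1.000e-03, -1.696e+00]), array([-365.7,  -29.5,   47.8]))
```

View pics/s8.png

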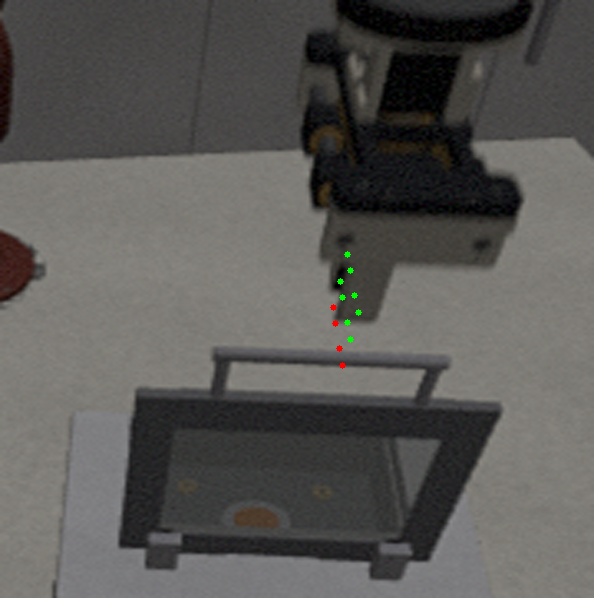

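Emit:
servo_tool(targets=[[[0,0,-0.05,-20,-5,-20,0.28],[0,0,-0.2,-60,-10,-25,0.4],[0,0,-0.37,-110,-15,-25,0.65],[0,0,-0.54,-160,-20,-20,0.65],[0,0,-0.7,-210,-25,-10,0.65]]])

```text
t: 9.6
tool_pos: [0.5627, -0.0315, 0.3584]
tcp_rot: [[-0.492, 0.87, 0.003], [0.87, 0.492, 0.0], [-0.001, 0.003, -1.0]]
contact_force: [0.1, -0.5, 0.2]
finger_gap: 0.059
```

```bash
python3 - <<'E'
from plant import bot,eyes
from h import *
s=bot.observe();print(s["tool_pos"],s["joint_positions"])
print(move(s,[.5285,-.1816,.2],tooldown(np.pi/2-.0653)))
E
```

```text
[ 0.5626912  -0.03145698  0.35835911] [-0.16446332  0.37114926  0.28091076  1.3930539  -0.10284666  1.38879191
  0.63146901]
(array([ 0.002,  0.002, -0.991]), array([-113.6, -104.1,  158.2]))
```

Emit:
servo_tool(targets=[[[0,0,-0.18,-22,-20,30,0.65],[0,0,-0.36,-44,-40,60,0.65],[0,0,-0.54,-66,-60,90,0.65],[0,0,-0.72,-90,-82,125,0.65],[0,0,-0.89,-113.5,-104,158,0.65]]])

```text
t: 10.22
tool_pos: [0.5273, -0.1807, 0.1991]
tcp_rot: [[-0.986, 0.165, 0.002], [0.165, 0.986, -0.0], [-0.002, 0.0, -1.0]]
contact_force: [0.4, -0.1, 0.1]
finger_gap: 0.0606
```

```bash
python3 - <<'E'
from plant import bot,eyes
from h import *
import cv2
s=bot.observe();print(s["tool_pos"],s["joint_positions"])
print(move(s,[.5285,-.1816,.1],tooldown(np.pi/2-.0653)))
im=eyes.get_image("wrist")[:,:,::-1].copy();W=eyes.calibration("wrist")
pr=Rz(-.0653)
for x in(-.038,.038):
  for y in(-.048,.048):
    print(x,y,fproj(W,pr@[x,y,.009]+[.5285,-.1816,0]))
cv2.imwrite("pics/w9.png",im);cv2.imwrite("pics/s9.png",eyes.get_image("scene")[:,:,::-1])
E
```

```text
[ 0.52729445 -0.18072632  0.19909619] [ 0.2259945   0.46309903  0.09836601  1.69214582 -0.05317882  0.98721239
  1.74842672]
(array([ 0.   ,  0.002, -0.1  ]), array([-1.2, -0.7, 99.1]))
-0.038 -0.048 [[236.42135059 159.25630567]]
-0.038 0.048 [[318.18722315 150.84017173]]
0.038 -0.048 [[244.49024328 221.13518826]]
0.038 0.048 [[322.95975713 213.28602776]]
```

View pics/w9.png

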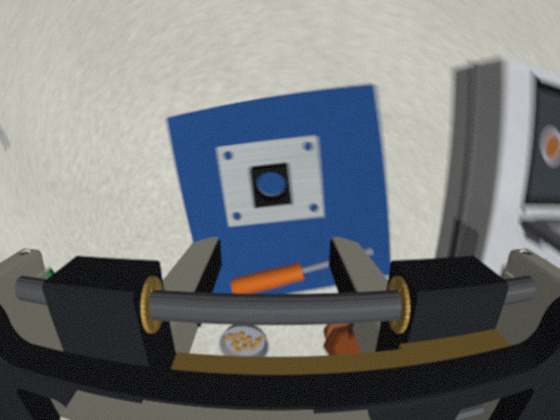

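View pics/s9.png

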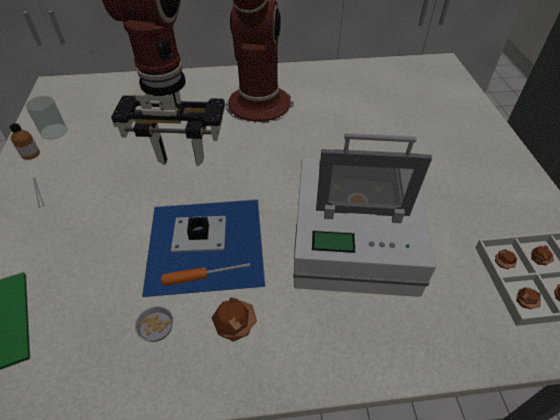

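```bash
python3 - <<'E'
from plant import bot,eyes
from h import *
import cv2
W=eyes.calibration("wrist")
im=eyes.get_image("wrist")[:,:,::-1].copy()
s=bot.observe();print(s["tool_pos"],s["joint_positions"],s["qd"])
R=s["tcp_rot"];print("cam in tool",R.T@(-W["R"].T@W["t"]-s["tool_pos"]),(W["R"]@R).round(3))
pr=Rz(-.0653)
for x in(-.038,.038):
  for y in(-.048,.048):
    p=fproj(W,pr@[x,y,.009]+[.5285,-.1816,0])[0];print(p); cv2.circle(im,tuple(int(round(v)) for v in p),2,(0,0,255),-1)
for p in [(.038,.048,.076),(.038,-.048,.076),(-.038,-.048,.076),(-.038,.048,.076),(0,0,.074),(.21,.135,.12),(.21,-.135,.12),(-.085,-.135,.12)]:
    p=fproj(W,RA@p+O)[0];cv2.circle(im,tuple(int(round(v)) for v in p),2,(0,255,0),-1)
cv2.imwrite("pics/w10.png",im)
E
```

```text
[ 0.52546659 -0.18173447  0.19857553] [ 0.22631462  0.46408442  0.10121848  1.69225894 -0.0535608   0.99105068
  1.73946925] [-0.04961705 -0.032337   -0.04052856 -0.05328935 -0.01917364  0.01047249
 -0.02320438]
cam in tool [ 0.07200778 -0.00241212 -0.18945107] [[-0.001  1.     0.003]
 [-0.967 -0.    -0.255]
 [-0.255 -0.003  0.967]]
[234.11102958 158.82405864]
[315.42952747 149.66350809]
[242.75943715 220.359342  ]
[320.84752429 211.85668962]
```

View pics/w10.png

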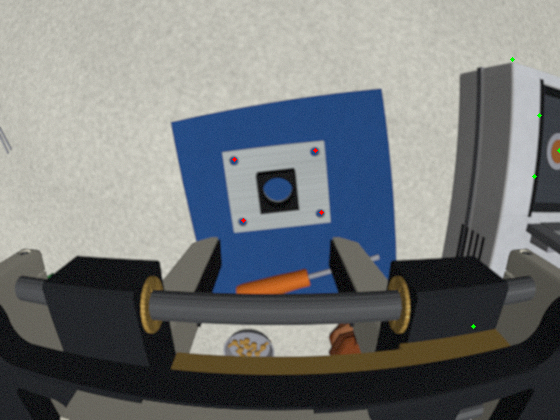

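```bash
python3 - <<'E'
from plant import bot,eyes
from h import *
s=bot.observe();print(s["tool_pos"])
print(move(s,[.5285,-.1816,.05],tooldown(np.pi/2-.0653)))
E
```

```text
[ 0.52546659 -0.18173447  0.19857553]
(array([ 0.   , -0.003, -0.112]), array([ -3.4,   0.7, 148.6]))
```

Emit:
servo_tool(targets=[[[0,0,-0.04,-1,0,30,0.65],[0,0,-0.07,-1,0,65,0.65],[0,0,-0.1,-1,0,100,0.65],[0,0,-0.1,-1,0,120,0.65],[0,0,-0.1,-1,0,130,0.65]]])

```text
t: 11.0
tool_pos: [0.5294, -0.1785, 0.0702]
tcp_rot: [[-0.997, 0.071, 0.002], [0.071, 0.997, 0.001], [-0.002, 0.001, -1.0]]
contact_force: [0.3, -0.8, 0.7]
finger_gap: 0.0601
```

Emit:
servo_tool(targets=[[[0,0,0,0,0,5,0.65],[0,0,0,0,0,10,0.65],[0,0,0,0,0,15,0.65],[0,0,0,0,0,20,0.65],[0,0,0,0,0,20,0.65]]])

```text
t: 11.62
tool_pos: [0.5277, -0.1801, 0.0499]
tcp_rot: [[-0.997, 0.072, -0.001], [0.072, 0.997, 0.0], [0.001, 0.0, -1.0]]
contact_force: [-0.6, 0.7, -0.6]
finger_gap: 0.0606
```

```bash
python3 - <<'E'
from plant import bot,eyes
from h import *
import cv2
s=bot.observe();print(s["tool_pos"],s["contact_force"],s["qd"].round(3))
print(move(s,[.5285,-.1816,.05],tooldown(np.pi/2-.0653)))
im=eyes.get_image("scene")[140:290,130:290,::-1]
cv2.imwrite("pics/s11.png",cv2.convertScaleAbs(cv2.resize(im,None,fx=4,fy=4,interpolation=cv2.INTER_CUBIC),alpha=1.5))
cv2.imwrite("pics/w11.png",eyes.get_image("wrist")[:,:,::-1])
E
```

```text
[ 0.52768898 -0.18013218  0.04985334] [-0.55389066  0.69797204 -0.64388909] [-0.001 -0.006  0.001 -0.008 -0.     0.006  0.001]
(array([ 0.   , -0.001, -0.007]), array([-0.9, -1.4, -0.1]))
```

View pics/s11.png

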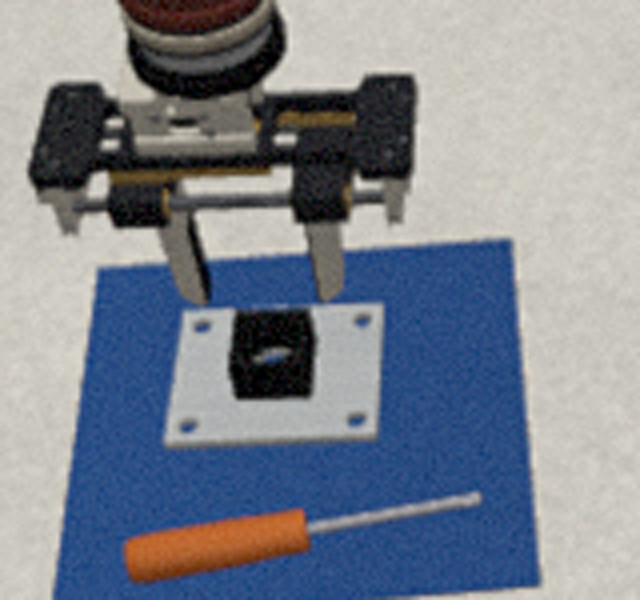

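View pics/w11.png

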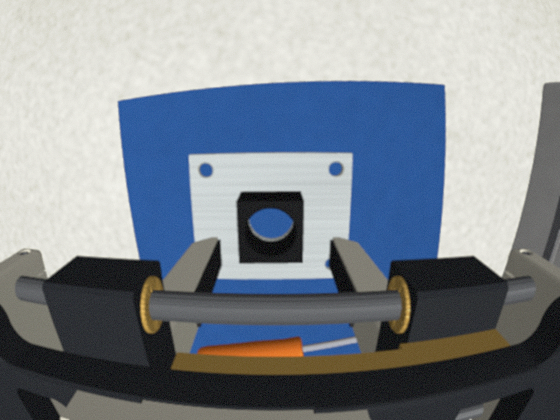

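```bash
python3 - <<'E'
from plant import bot,eyes
from h import *
s=bot.observe();S=eyes.calibration("scene");W=eyes.calibration("wrist")
print("scene obs L",np.array([207,300])/4+[130,140],"R",np.array([322,300])/4+[130,140])
for xx in (-.0075,0,.0075):
 for zz in (0,-.01,-.02,-.03):
  for yy in (-.030,.030):
    X=s["tool_pos"]+s["tcp_rot"]@[xx,yy,zz]; print(xx,yy,zz,proj(S,X).round(1)[0],fproj(W,X).round(1)[0])
pr=Rz(-.0653)
print(fproj(W,[pr@[x,y,.039]+[.5285,-.1816,0] for x in(-.022,.022) for y in (-.022,.022)]).round(1))
E
```

```text
scene obs L [181.75 215.  ] R [210.5 215. ]
-0.0075 -0.03 0 [183.6 223.3] [228.  246.7]
-0.0075 0.03 0 [210.1 222.4] [322.  246.7]
-0.0075 -0.03 -0.01 [182.8 220.4] [225.8 252.8]
-0.0075 0.03 -0.01 [209.6 219.5] [324.2 252.8]
-0.0075 -0.03 -0.02 [182.  217.5] [223.4 259.6]
-0.0075 0.03 -0.02 [209.  216.6] [326.7 259.6]
-0.0075 -0.03 -0.03 [181.2 214.5] [220.7 267.1]
-0.0075 0.03 -0.03 [208.4 213.6] [329.3 267. ]
0 -0.03 0 [183.9 220.8] [227.4 235.7]
0 0.03 0 [210.4 219.9] [322.6 235.7]
0 -0.03 -0.01 [183.1 217.9] [225.1 241.4]
0 0.03 -0.01 [209.8 217. ] [324.9 241.4]
0 -0.03 -0.02 [182.4 215. ] [222.7 247.7]
0 0.03 -0.02 [209.2 214.1] [327.4 247.7]
0 -0.03 -0.03 [181.6 212. ] [219.9 254.7]
0 0.03 -0.03 [208.6 211.1] [330.1 254.7]
0.0075 -0.03 0 [184.3 218.3] [226.9 224.4]
0.0075 0.03 0 [210.6 217.5] [323.1 224.4]
0.0075 -0.03 -0.01 [183.5 215.4] [224.5 229.7]
0.0075 0.03 -0.01 [210.  214.6] [325.5 229.7]
0.0075 -0.03 -0.02 [182.7 212.5] [222.  235.5]
0.0075 0.03 -0.02 [209.4 211.6] [328.1 235.5]
0.0075 -0.03 -0.03 [181.9 209.5] [219.1 241.9]
0.0075 0.03 -0.03 [208.9 208.6] [330.9 241.9]
[[238.6 198.6]
 [307.  198.2]
 [241.2 261.1]
 [305.5 260.7]]
```

Emit:
servo_tool(targets=[[[0,0,-0.006,-1,-1,8,0.65],[0,0,-0.006,-1,-1,16,0.65],[0,0,-0.006,-1,-1,24,0.65],[0,0,-0.006,-1,-1,29,0.65],[0,0,-0.006,-1,-1,32,0.65]]])

```text
t: 12.35
tool_pos: [0.5287, -0.1812, 0.0176]
tcp_rot: [[-0.998, 0.066, -0.001], [0.066, 0.998, 0.0], [0.001, 0.0, -1.0]]
contact_force: [0.4, -0.9, 0.2]
finger_gap: 0.0603
```

Emit:
servo_tool(targets=[[[0,0,0,0,0,2,0.65],[0,0,0,0,0,4,0.65],[0,0,0,0,0,6,0.65],[0,0,0,0,0,7,0.65],[0,0,0,0,0,8,0.65]]])

```text
t: 12.98
tool_pos: [0.5289, -0.1813, 0.0102]
tcp_rot: [[-0.998, 0.066, 0.0], [0.066, 0.998, -0.0], [-0.0, -0.0, -1.0]]
contact_force: [-1.0, -0.3, -0.2]
finger_gap: 0.0603
```

Emit:
servo_tool(targets=[[[0,0,0,0,0,1,0.65],[0,0,0,0,0,2,0.65],[0,0,0,0,0,3,0.65],[0,0,0,0,0,4,0.65],[0,0,0,0,0,4,0.65]]])

```text
t: 13.6
tool_pos: [0.5288, -0.1813, 0.0061]
tcp_rot: [[-0.998, 0.066, -0.0], [0.066, 0.998, -0.0], [0.0, -0.0, -1.0]]
contact_force: [-0.5, 0.7, 0.3]
finger_gap: 0.0606
```

```bash
python3 - <<'E'
from plant import bot,eyes
from h import *
import cv2
s=bot.observe();print(s["tool_pos"],s["contact_force"])
im=eyes.get_image("scene")[140:290,130:290,::-1]
cv2.imwrite("pics/s12.png",cv2.convertScaleAbs(cv2.resize(im,None,fx=4,fy=4,interpolation=cv2.INTER_CUBIC),alpha=1.5))
E
```

```text
[ 0.52880559 -0.18126061  0.00607675] [-0.51631653  0.71310341  0.28191665]
```

View pics/s12.png

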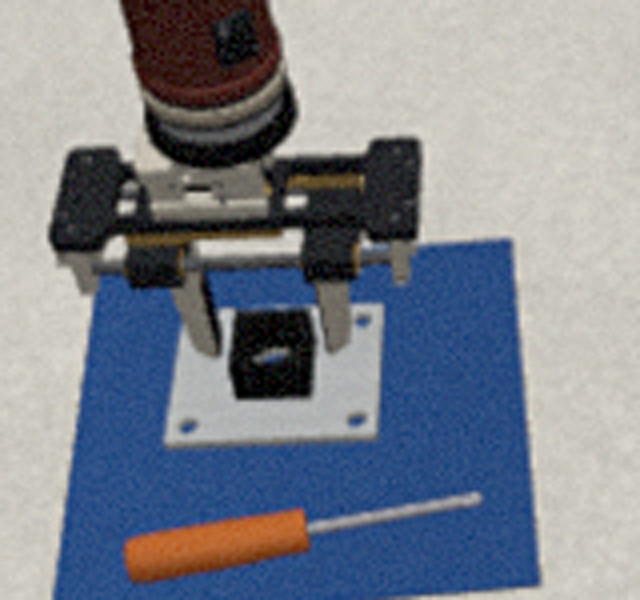

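No contact even though the nominal TCP is below the plate top, which confirms the real tips sit about 20 mm short. I'll go lower.

Emit:
servo_tool(targets=[[[0,0,0,0,0,2,0.65],[0,0,0,0,0,4,0.65],[0,0,0,0,0,6,0.65],[0,0,0,0,0,8,0.65],[0,0,0,0,0,10,0.65]]])

```text
t: 14.28
tool_pos: [0.5289, -0.1812, -0.004]
tcp_rot: [[-0.998, 0.066, -0.0], [0.066, 0.998, -0.0], [0.0, -0.0, -1.0]]
contact_force: [0.5, -0.4, -0.3]
finger_gap: 0.0606
```

```bash
python3 - <<'E'
from plant import bot,eyes
from h import *
import cv2
s=bot.observe();print(s["tool_pos"],s["contact_force"])
im=eyes.get_image("scene")[140:290,130:290,::-1]
cv2.imwrite("pics/s13.png",cv2.convertScaleAbs(cv2.resize(im,None,fx=4,fy=4,interpolation=cv2.INTER_CUBIC),alpha=1.5))
E
```

```text
[ 0.52886194 -0.18124285 -0.00403441] [ 0.51389022 -0.37433043 -0.30583341]
```

View pics/s13.png

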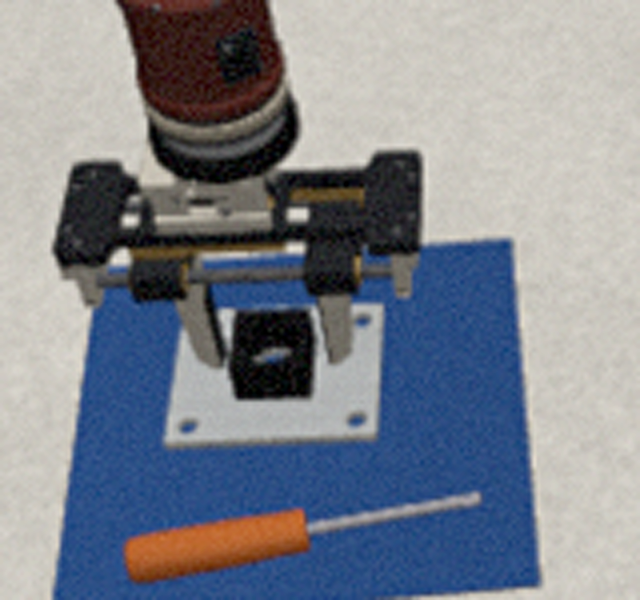

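Emit:
servo_tool(targets=[[[0,0,0,0,0,1,0.65],[0,0,0,0,0,2,0.65],[0,0,0,0,0,3,0.65],[0,0,0,0,0,4,0.65],[0,0,0,0,0,5,0.65]]])

```text
t: 14.95
tool_pos: [0.5289, -0.1813, -0.0089]
tcp_rot: [[-0.998, 0.066, -0.0], [0.066, 0.998, -0.0], [0.0, -0.0, -1.0]]
contact_force: [0.4, 0.1, -0.4]
finger_gap: 0.0609
```

Emit:
servo_tool(targets=[[[0,0,0,0,0,0.8,0.65],[0,0,0,0,0,1.6,0.65],[0,0,0,0,0,2.4,0.65],[0,0,0,0,0,3,0.65],[0,0,0,0,0,3,0.65]]])

```text
t: 15.58
tool_pos: [0.5288, -0.1812, -0.0119]
tcp_rot: [[-0.998, 0.066, -0.0], [0.066, 0.998, -0.0], [0.0, -0.0, -1.0]]
contact_force: [-0.0, -0.2, 0.2]
finger_gap: 0.0602
```

Emit:
servo_tool(targets=[[[0,0,0,0,0,0,0],[0,0,0,0,0,0,0],[0,0,0,0,0,0,0],[0,0,0,0,0,0,0],[0,0,0,0,0,0,0]]], newtons=35)

```text
t: 16.2
tool_pos: [0.5289, -0.1817, -0.0118]
tcp_rot: [[-0.998, 0.066, 0.0], [0.066, 0.998, -0.001], [-0.0, -0.001, -1.0]]
contact_force: [0.2, -1.0, -0.3]
finger_gap: 0.0438
```

Emit:
servo_tool(targets=[[[0,0,0,0,0,-10,0],[0,0,0,0,0,-25,0],[0,0,0,0,0,-45,0],[0,0,0,0,0,-70,0],[0,0,0,0,0,-95,0]]])

```text
t: 16.82
tool_pos: [0.5288, -0.1809, 0.0848]
tcp_rot: [[-0.998, 0.065, 0.0], [0.065, 0.998, 0.0], [-0.0, 0.0, -1.0]]
contact_force: [-0.2, -0.4, -2.2]
finger_gap: 0.0439
```

```bash
python3 - <<'E'
from plant import bot,eyes
from h import *
import cv2
s=bot.observe();print(s["tool_pos"],s["contact_force"],s["finger_gap"])
cv2.imwrite("pics/s14.png",eyes.get_image("scene")[:,:,::-1])
W=eyes.calibration("wrist");cv2.imwrite("pics/w14.png",eyes.get_image("wrist")[:,:,::-1])
E
```

```text
[ 0.52878154 -0.18087165  0.08481611] [-0.17525335 -0.42391233 -2.21485004] 0.04388764089629057
```

View pics/s14.png

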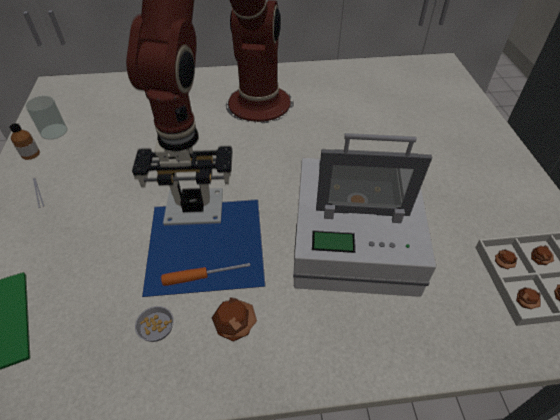

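View pics/w14.png

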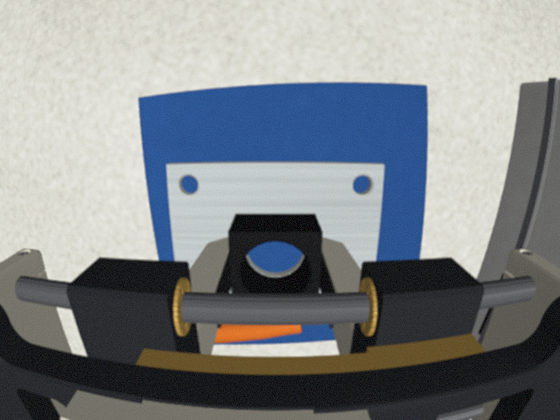

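```bash
python3 - <<'E'
from plant import bot,eyes
from h import *
s=bot.observe(); W=eyes.calibration("wrist"); R=s["tcp_rot"];t=s["tool_pos"]
print(t)
obs={(-.038,-.048):(189,184),(-.038,.048):(362,184),(-.05,-.06):(166,163),(-.05,.06):(384,164)}
def res(p):
    pr=Rz(p[2]); return np.ravel([fproj(W,pr@[k[0],k[1],0]+[p[0],p[1],t[2]+p[3]])[0]-v for k,v in obs.items()])
r=least_squares(lambda p:res([*p,.021]),[.5285,-.1816,-.065]);print(r.x,res([*r.x,.021]).round(1)); 
r4=least_squares(res,[.5285,-.1816,-.065,.02]);print(r4.x,res(r4.x).round(1))
pw=np.array([*r.x[:2],t[2]+.015]);pt=R.T@(pw-t);print("plate in tool mm",pt*1000,"tool yaw-90",np.degrees(np.arctan2(R[1,1],R[0,1]))-90,np.degrees(r.x[2]))
for wp in [(0,-.22,.2),(0,0,.2),(0,0,.069)]:
    print(move(s,O+RA@wp,tooldown(np.pi/2+YA)))
E
```

```text
[ 0.5311946  -0.1817507   0.08661917]
[ 0.53177943 -0.18174912 -0.06789982] [-1.8  0.2  1.2  0.7 -0.7 -0.1  1.3 -0.5]
[ 0.53213582 -0.18177395 -0.06790061  0.0187399 ] [-0.7  0.   0.1  0.4  0.7  0.  -0.1 -0.4]
plate in tool mm [ -0.68698365   0.01816332 -14.99565755] tool yaw-90 -3.751265251776033 -3.890372875020931
(array([-0.001,  0.007,  0.128]), array([  56. ,  152.3, -114. ]))
(array([-0.001,  0.007,  0.128]), array([  28. ,  370.5, -114.1]))
(array([-0.001,  0.007,  0.128]), array([ 28.9, 370.7,  16.9]))
```

Emit:
servo_tool(targets=[[[0,0,0,8,5,-25,0],[0,0,0.02,20,25,-60,0],[0,0,0.05,35,60,-95,0],[0,0,0.08,45,100,-112,0],[0,0,0.1,53,145,-115,0]]])

```text
t: 17.55
tool_pos: [0.4854, -0.0322, 0.1991]
tcp_rot: [[-0.986, 0.167, 0.002], [0.167, 0.986, -0.0], [-0.002, 0.0, -1.0]]
contact_force: [0.3, 0.5, -2.7]
finger_gap: 0.0437
```

```bash
python3 - <<'E'
from plant import bot,eyes
from h import *
s=bot.observe();print(s["tool_pos"],s["contact_force"],s["finger_gap"])
print(move(s,O+RA@[0,0,.2],tooldown(np.pi/2+YA)))
E
```

```text
[ 0.48539949 -0.03217344  0.19910835] [ 0.26836727  0.52055561 -2.67255375] 0.04374004512519201
(array([0.   , 0.002, 0.025]), array([ -3.6, 226. ,  -0.8]))
```

Emit:
servo_tool(targets=[[[0,0,0.005,-1,45,0,0],[0,0,0.01,-2,95,0,0],[0,0,0.015,-3,145,0,0],[0,0,0.02,-3.5,190,0,0],[0,0,0.025,-3.5,215,0,0]]])

```text
t: 18.18
tool_pos: [0.5234, 0.1819, 0.1971]
tcp_rot: [[-0.983, 0.186, -0.002], [0.186, 0.983, 0.001], [0.002, 0.001, -1.0]]
contact_force: [0.3, -0.3, -2.6]
finger_gap: 0.0437
```

Emit:
servo_tool(targets=[[[0,0,0,0,5,0,0],[0,0,0,0,10,0,0],[0,0,0,0,10,0,0],[0,0,0,0,10,0,0],[0,0,0,0,10,0,0]]])

```text
t: 18.8
tool_pos: [0.5264, 0.1874, 0.1983]
tcp_rot: [[-0.982, 0.191, 0.0], [0.191, 0.982, -0.0], [-0.0, -0.0, -1.0]]
contact_force: [0.2, -0.3, -2.1]
finger_gap: 0.0437
```

```bash
python3 - <<'E'
from plant import bot,eyes
from h import *
import cv2
s=bot.observe();print(s["tool_pos"],s["contact_force"],s["finger_gap"],s["qd"].round(3))
print(move(s,O+RA@[0,0,.069],tooldown(np.pi/2+YA)))
W=eyes.calibration("wrist");im=eyes.get_image("wrist")[:,:,::-1].copy()
cv2.imwrite("pics/w15r.png",im)
for p in [(.038,.048,.076),(.038,-.048,.076),(-.038,-.048,.076),(-.038,.048,.076),(-.07,.085,.12),(-.07,-.085,.12),(-.085,.135,.12),(-.085,-.135,.12)]:
    p=fproj(W,RA@p+O)[0];print(p);cv2.circle(im,tuple(int(round(v)) for v in p),2,(0,255,0),-1)
cv2.imwrite("pics/w15.png",im)
cv2.imwrite("pics/s15.png",eyes.get_image("scene")[:,:,::-1])
cv2.imwrite("pics/t15.png",eyes.get_image("top")[:,:,::-1])
E
```

```text
[0.52642447 0.18737639 0.19827756] [ 0.23588299 -0.29506034 -2.08744054] 0.043716951135626056 [-0.004  0.002 -0.003 -0.004 -0.001 -0.001 -0.001]
(array([-0.   ,  0.   ,  0.001]), array([  0.2,   2.7, 129.3]))
[324.2675375 228.7211309]
[230.72292025 228.667031  ]
[228.33444703 154.39870089]
[327.05769892 154.57041974]
[378.44759841 124.02740976]
[177.49357146 123.54616497]
[430.88583083 110.96338146]
[124.3959127  110.19365564]
```

View pics/w15.png

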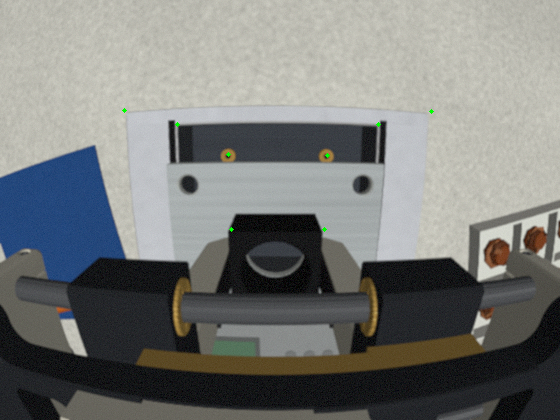

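View pics/s15.png

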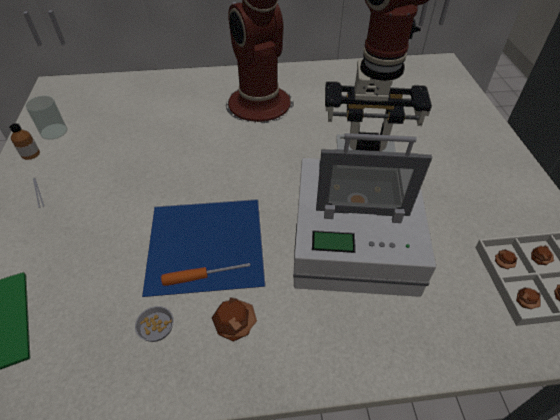

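View pics/t15.png

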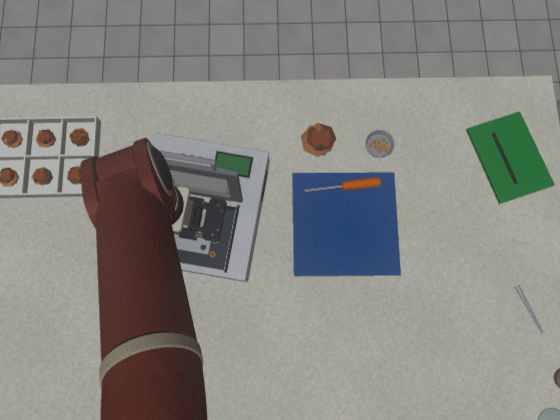

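```bash
python3 - <<'E'
from plant import eyes
from h import *
S=eyes.calibration("scene");R=tooldown(np.pi/2-.0653);t=np.array([.5289,-.1812,-.004])
print("obs",np.array([90,302])/4+[130,140],np.array([403,295])/4+[130,140])
for y in(-.085,.085):
  for z in (-.05,-.065,-.08,-.1):
    for x in (-.03,0,.03): print(y,z,x,proj(S,t+R@[x,y,z]).round(1))
E
```

```text
obs [152.5 215.5] [230.75 213.75]
-0.085 -0.05 -0.03 [[157.6 233.5]]
-0.085 -0.05 0 [[159.5 223.3]]
-0.085 -0.05 0.03 [[161.3 213.5]]
-0.085 -0.065 -0.03 [[156.1 229.2]]
-0.085 -0.065 0 [[158.1 219. ]]
-0.085 -0.065 0.03 [[159.9 209.2]]
-0.085 -0.08 -0.03 [[154.6 224.8]]
-0.085 -0.08 0 [[156.6 214.5]]
-0.085 -0.08 0.03 [[158.5 204.7]]
-0.085 -0.1 -0.03 [[152.4 218.7]]
-0.085 -0.1 0 [[154.5 208.5]]
-0.085 -0.1 0.03 [[156.5 198.6]]
0.085 -0.05 -0.03 [[233.9 230.5]]
0.085 -0.05 0 [[234.3 220.5]]
0.085 -0.05 0.03 [[234.6 210.8]]
0.085 -0.065 -0.03 [[233.3 226.2]]
0.085 -0.065 0 [[233.7 216.1]]
0.085 -0.065 0.03 [[234.  206.5]]
0.085 -0.08 -0.03 [[232.7 221.8]]
0.085 -0.08 0 [[233.1 211.7]]
0.085 -0.08 0.03 [[233.4 202. ]]
0.085 -0.1 -0.03 [[231.9 215.8]]
0.085 -0.1 0 [[232.3 205.6]]
0.085 -0.1 0.03 [[232.7 195.9]]
```

Emit:
servo_tool(targets=[[[0,0,0.001,0.5,2,15,0],[0,0,0.001,0.9,2.7,35,0],[0,0,0.001,0.9,2.7,55,0],[0,0,0.001,0.9,2.7,70,0],[0,0,0.001,0.9,2.7,80,0]]])

```text
t: 19.58
tool_pos: [0.5256, 0.191, 0.1169]
tcp_rot: [[-0.982, 0.19, -0.001], [0.19, 0.982, -0.001], [0.001, -0.001, -1.0]]
contact_force: [0.2, -0.5, -3.4]
finger_gap: 0.0439
```

```bash
cat > chk.py <<'E'
import sys
from plant import bot,eyes
from h import *
import cv2
n=sys.argv[1]
s=bot.observe();print(s["tool_pos"],s["contact_force"],s["finger_gap"],abs(s["qd"]).max().round(3))
W=eyes.calibration("wrist");im=eyes.get_image("wrist")[:,:,::-1].copy();s=bot.observe()
print("to plate target",move(s,O+RA@[0,0,.069]-RA@np.array([.0007,0,0]),tooldown(np.pi/2+YA)))
cv2.imwrite(f"pics/w{n}r.png",im)
zt=s["tool_pos"][2]+.015+.006
for p in [(-.038,-.048,.076),(-.038,.048,.076)]:
    q=fproj(W,RA@p+O)[0];print("post",q.round(1));cv2.circle(im,tuple(int(round(v)) for v in q),1,(0,255,0),-1)
    q=fproj(W,RA@[p[0],p[1],zt]+O)[0];print("hole should be",q.round(1));cv2.circle(im,tuple(int(round(v)) for v in q),1,(0,0,255),-1)
for p in [(-.05,-.06,zt),(-.05,.06,zt)]:
    q=fproj(W,RA@p+O)[0];print("corner should be",q.round(1));cv2.circle(im,tuple(int(round(v)) for v in q),1,(0,0,255),-1)
cv2.imwrite(f"pics/w{n}.png",cv2.resize(im[90:260,130:420],None,fx=2.75,fy=2.75,interpolation=cv2.INTER_CUBIC))
cv2.imwrite(f"pics/s{n}.png",cv2.resize(eyes.get_image("scene")[60:240,290:450,::-1],None,fx=3.3,fy=3.3,interpolation=cv2.INTER_CUBIC))
E
python3 chk.py 16
```

```text
[0.52555259 0.19098422 0.11687721] [ 0.23595685 -0.53040288 -3.3939633 ] 0.04390652592140835 0.184
to plate target (array([-0.002, -0.003,  0.001]), array([-1.3, -0.3, 47. ]))
post [208.2 168.5]
hole should be [186.3 184.9]
post [339.8 168.6]
hole should be [361.  185.1]
corner should be [164.6 163.8]
corner should be [382.9 164. ]
```

View pics/w16.png

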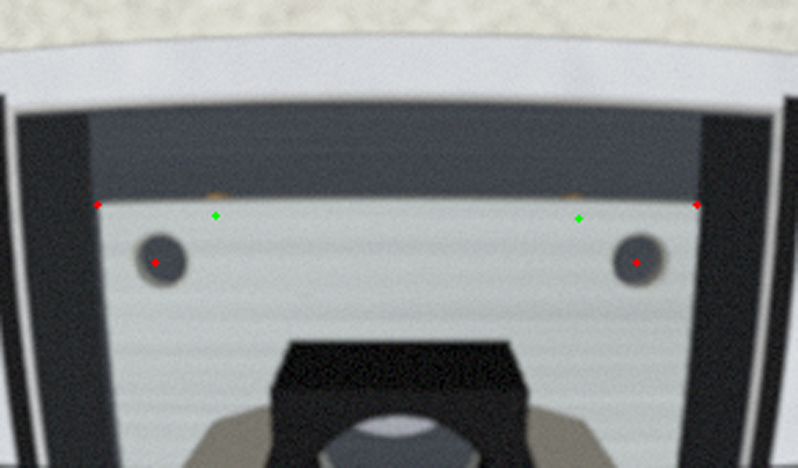

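View pics/s16.png

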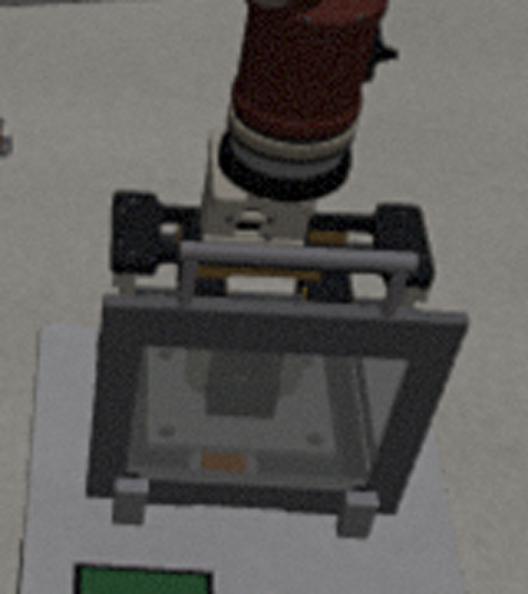

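Emit:
servo_tool(targets=[[[0,0,0,0,0,10,0],[0,0,0,0,0,20,0],[0,0,0,0,0,30,0],[0,0,0,0,0,37,0],[0,0,0,0,0,41,0]]])

```text
t: 20.3
tool_pos: [0.5258, 0.191, 0.0765]
tcp_rot: [[-0.982, 0.191, -0.001], [0.191, 0.982, -0.0], [0.001, -0.0, -1.0]]
contact_force: [-0.2, -0.5, -1.7]
finger_gap: 0.0436
```

Emit:
servo_tool(targets=[[[0,0,0,0,0,0,0],[0,0,0,0,0,0,0],[0,0,0,0,0,0,0],[0,0,0,0,0,0,0],[0,0,0,0,0,0,0]]])

```text
t: 20.92
tool_pos: [0.526, 0.1911, 0.0773]
tcp_rot: [[-0.982, 0.191, 0.0], [0.191, 0.982, 0.0], [-0.0, 0.0, -1.0]]
contact_force: [-0.6, 0.4, -2.5]
finger_gap: 0.044
```

```bash
python3 chk.py 17
```

```text
[0.52603651 0.19105861 0.07725343] [-0.64618188  0.39965082 -2.48598962] 0.04401205294521064 0.001
to plate target (array([0.   , 0.   , 0.001]), array([-0.2, -0.9,  8.2]))
post [195.1 177.3]
hole should be [185.5 184.5]
post [352.  177.4]
hole should be [361.2 184.6]
corner should be [163.7 163.3]
corner should be [383.2 163.4]
```

View pics/w17.png

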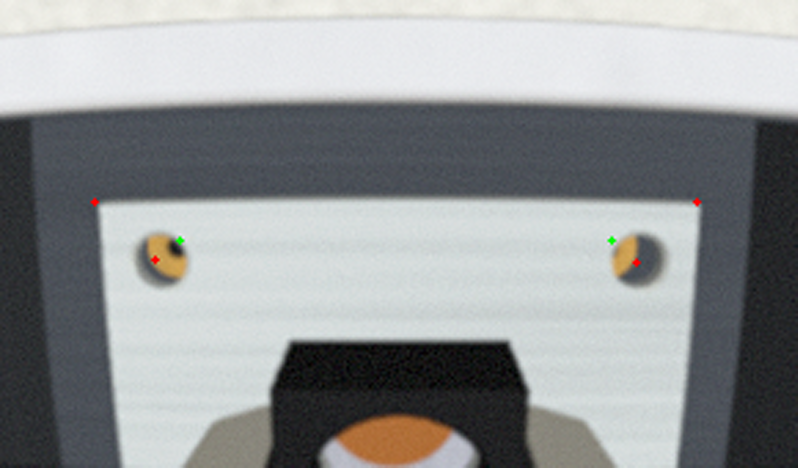

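View pics/s17.png

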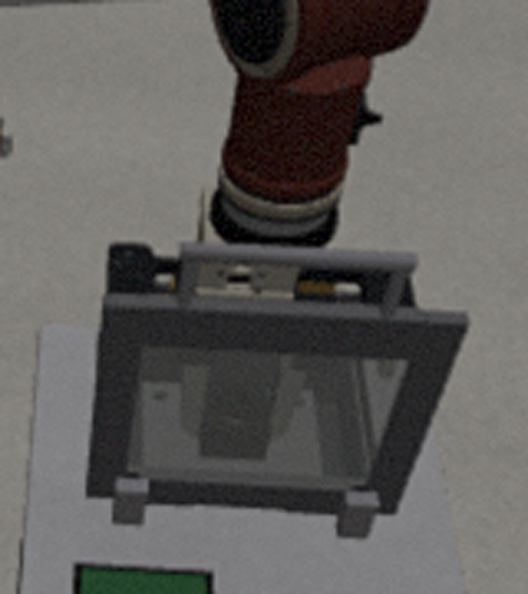

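Emit:
servo_tool(targets=[[[0,0,0,-0.3,-0.5,0,0],[0,0,0,-0.7,-1,2,0],[0,0,0,-0.7,-1.5,4,0],[0,0,0,-0.7,-1.5,6,0],[0,0,0,-0.7,-1.5,7,0]]])

```text
t: 21.65
tool_pos: [0.5262, 0.1894, 0.0699]
tcp_rot: [[-0.982, 0.191, -0.0], [0.191, 0.982, -0.0], [0.0, -0.0, -1.0]]
contact_force: [0.2, -0.2, -2.5]
finger_gap: 0.0441
```

Emit:
servo_tool(targets=[[[0,0,0,0,0,0,0],[0,0,0,0,0,0,0],[0,0,0,0,0,0,0],[0,0,0,0,0,0,0],[0,0,0,0,0,0,0]]])

```text
t: 22.28
tool_pos: [0.5264, 0.1894, 0.0702]
tcp_rot: [[-0.982, 0.191, 0.0], [0.191, 0.982, -0.0], [-0.0, 0.0, -1.0]]
contact_force: [0.3, 0.3, -2.8]
finger_gap: 0.0436
```

```bash
python3 chk.py 18; python3 - <<'E'
import cv2
im=cv2.imread("pics/w18r.png")
a=cv2.resize(im[165:205,165:215],None,fx=8,fy=8,interpolation=cv2.INTER_CUBIC);b=cv2.resize(im[165:205,335:385],None,fx=8,fy=8,interpolation=cv2.INTER_CUBIC)
cv2.imwrite("pics/h18.png",cv2.hconcat([a,b]))
E
```

```text
[0.52639502 0.18943453 0.07017088] [ 0.27121391  0.31776442 -2.76787992] 0.043606520996632925 0.001
to plate target (array([-0.   , -0.   ,  0.001]), array([0.5, 0.6, 1.1]))
post [194.7 178.3]
hole should be [188.1 183.2]
post [357.2 178.5]
hole should be [363.9 183.5]
corner should be [166.2 162. ]
corner should be [385.8 162.3]
```

View pics/h18.png

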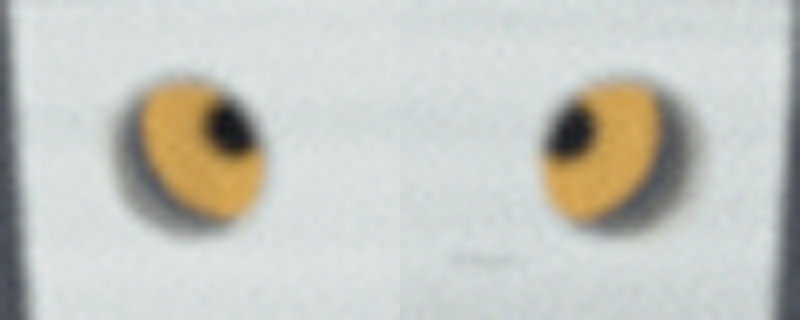

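View pics/w18.png

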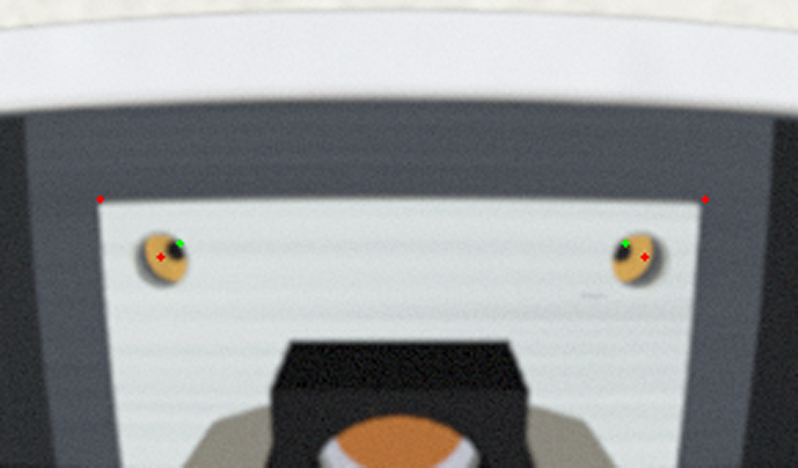

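```bash
python3 - <<'E'
from plant import bot,eyes
from h import *
W=eyes.calibration("wrist");z0=bot.observe()["tool_pos"][2]
def ray(p,z):
    K=W["camera_matrix"];d=np.array(p)-K[:2,2];r=np.hypot(*d);th=r/K[0,0]
    v=W["R"].T@np.array([*(d/r*np.sin(th)),np.cos(th)]);c=-W["R"].T@W["t"]
    return RA.T@(c+v*(z-c[2])/v[2]-O)*1000
for zo in (.0193,.021):
    L,Rr=ray((188.1,184),z0+zo),ray((362.4,184),z0+zo); print("holes",L,Rr,"spacing",np.linalg.norm(L-Rr))
a,b=ray((193.6,180.4),.076),ray((356.1,180.8),.076);print("threads",a,b,np.linalg.norm(a-b))
E
```

```text
holes [-37.2522897  -48.50318106  89.45040483] [-37.36911774  47.60549946  89.45040483] spacing 96.10875153253546
holes [-37.58705938 -48.02941808  91.15040483] [-37.70273168  47.12849076  91.15040483] spacing 95.15797914176031
threads [-36.74043296 -48.72338706  76.        ] [-36.6103793   47.36340787  76.        ] 96.08688294392965
```

Emit:
servo_tool(targets=[[[0,0,0,-0.4,0,0,0],[0,0,0,-0.4,0,0,0],[0,0,0,-0.4,0,0,0],[0,0,0,-0.4,0,0,0],[0,0,0,-0.4,0,0,0]]])

```text
t: 23.0
tool_pos: [0.5268, 0.1893, 0.0701]
tcp_rot: [[-0.982, 0.191, -0.0], [0.191, 0.982, -0.0], [0.0, -0.0, -1.0]]
contact_force: [-0.7, -0.5, -2.2]
finger_gap: 0.0439
```

```bash
python3 chk.py 19; python3 - <<'E'
import cv2
from plant import eyes
im=cv2.imread("pics/w19r.png")
a=cv2.resize(im[165:205,165:215],None,fx=8,fy=8,interpolation=cv2.INTER_CUBIC);b=cv2.resize(im[165:205,335:385],None,fx=8,fy=8,interpolation=cv2.INTER_CUBIC)
cv2.imwrite("pics/h19.png",cv2.hconcat([a,b]))
cv2.imwrite("pics/sf.png",eyes.get_image("scene")[:,:,::-1])
E
```

```text
[0.52675435 0.18934071 0.07012348] [-0.65046573 -0.53978405 -2.18637753] 0.04393291425864463 0.001
to plate target (array([-0.   , -0.   ,  0.001]), array([0.9, 0.6, 1.1]))
post [194.6 177.7]
hole should be [188.1 182.6]
post [357.3 177.9]
hole should be [364.  182.8]
corner should be [166.2 161.3]
corner should be [385.9 161.6]
```

View pics/h19.png

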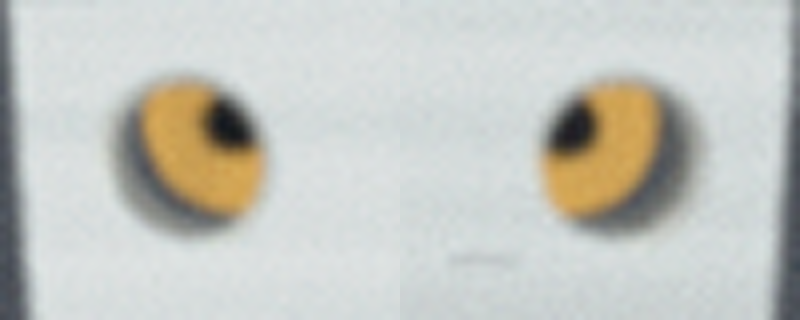

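View pics/sf.png

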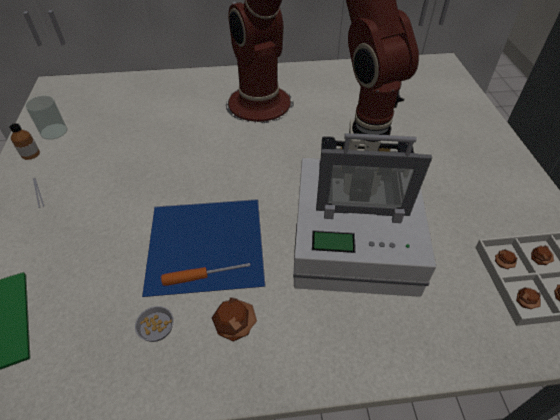

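Both near threads show in the same spot in their holes, the lid is on its stop with the bar at (345–415, 135–139), nothing else has moved, and the arm is still. I'll hand it in.

```bash
python3 -c "
from plant import job_done
print(job_done())"
```

```text
the job is handed in; nothing more can be done
None
```

The lid is open on its stop. The stage plate is being held level in the chamber over the four posts, and I handed the job in after about 23 s of robot time; no verdict is reported back.

**What I did:** I gripped the bar handle and eased the lid up at about 0.5 rad/s, slowing further near the end, until it met its stop. Then I picked up the plate by its cup holder, carried it over the case wall and lowered it between the chamber walls.

**Last checks:**
- **Lid:** the bar's position in the scene picture matches 1.65 rad, fully on the stop.
- **Hole alignment:** at the two near holes, the wrist camera put the holes about 0.6 mm (x) and 0.2 mm (y) from their threads. I then made a last 0.4 mm correction in x. The two far holes were hidden, so their alignment is inferred from the plate's shape.
- **Height:** the underside is about 83.5 mm up, roughly 7.5 mm above the posts. Counting from the pickup height gives 85 mm instead; both are within limits.
- **Grip and contact:** the opening is 43.9 mm on the 44 mm holder. The only clear force is about 2.2 N of plate weight, so there is no sign of touching the analyser. The arm was still.
- **Screwdriver, screw dish and rock:** none had visibly moved.

**What disagreed:**
- **Fingertips:** they sit about 20 mm or more short of the stated tool point. I set the grasp depths from the pictures and, at the plate, by lowering in small steps while watching for contact.
- **Final position:** the calibrated position of the near threads differed from the wrist view by 1–2 mm. I used the direct hole-to-thread view for the final placement.

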